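Make up the stitching kit and the marking kit

TASK

Make up two leatherwork kits from the stock laid out to the right of the trays. Stitching kit in the blue tray: the red-handled awl in the long compartment and the thread spool standing in either small compartment; marking kit in the yellow tray: the pale-handled awl in the long compartment, the dropper bottle and the black pattern weight each standing upright in a small compartment of its own. Lay each awl lengthwise, wholly inside its compartment and pointing either way, and leave the brown-handled awl, the paint tin and the tape roll where they are.

Things in the scene. Friction and masses are not known exactly. Their poses are not given: they have to be found in the camera images.
- blue_tray: Blue plastic kit tray (stitching kit). Fixed to the bench. 196 x 168 mm, 18 mm high, floor 4 mm thick (inner floor at z = 4 mm), walls 4 mm. Three compartments: a long one for an awl, 188 x 76 mm, running along the tray's x, its centre at x = 0, y = -42 mm; and two small ones side by side, 92 x 80 mm each, centres at x = -48 and x = +48 mm, y = +40 mm. The dividers are 16 mm high. Origin: centre of the underside; z up.
- yellow_tray: Yellow plastic kit tray (marking kit). Fixed to the bench. 196 x 168 mm, 18 mm high, floor 4 mm thick (inner floor at z = 4 mm), walls 4 mm. Three compartments: a long one for an awl, 188 x 76 mm, running along the tray's x, its centre at x = 0, y = -42 mm; and two small ones side by side, 92 x 80 mm each, centres at x = -48 and x = +48 mm, y = +40 mm. The dividers are 16 mm high. Origin: centre of the underside; z up.
- red_awl: Awl with a red handle, 60 g. 153 mm long, along its y: turned handle y = 0 to +76 mm (grips 20 mm across x, 22 mm high; centre of mass near y = +35 mm), thin blade towards -y. Origin: middle of the length, at the underside; z up. Starts right of the trays, handle towards the robot (the row of awls at the bench's far left edge is not part of the job).
- pale_awl: Awl with a pale, straw-coloured wooden handle, 60 g. 153 mm long, along its y: turned handle y = 0 to +76 mm (grips 20 mm across x, 22 mm high; centre of mass near y = +35 mm), thin blade towards -y. Origin: middle of the length, at the underside; z up. Starts right of the trays, handle towards the robot (the row of awls at the bench's far left edge is not part of the job).
- brown_awl: Awl with a brown wooden handle, not wanted in either kit. 153 mm long, along its y: turned handle y = 0 to +76 mm (grips 20 mm across x, 22 mm high; centre of mass near y = +35 mm), thin blade towards -y. Origin: middle of the length, at the underside; z up. Starts right of the trays, handle towards the robot (the row of awls at the bench's far left edge is not part of the job).
- spool: Wooden spool of pale thread standing on end, 45 mm diameter, 59 mm high, 70 g. Origin: centre of the underside; z up along its axis.
- dropper_bottle: Small amber dropper bottle standing upright, 102 mm high, 70 g: round body 32 mm diameter up to 70 mm, then a black cap 24 mm and a rubber bulb 13 mm across. Origin: centre of the underside; z up.
- pattern_weight: Black pattern weight with a small brass knob, about 0.6 kg: body 50 mm (x) x 66 mm (y) x 47 mm high, knob on top 20 mm diameter and 12 mm high. Origin: centre of the underside; z up.
- paint_tin: Small paint tin with a metal lid, 77 mm diameter, 77 mm high; a bystander. Origin: centre of the underside.
- tape_roll: Roll of cream tape lying flat, 101 mm diameter, 25 mm high; a bystander. Origin: centre of the underside.
Mind the look-alikes: they are no part of the job. Of the things that look like the pattern_weight, take the one that is farthest to the robot's left at the start. Of the things that look like the dropper_bottle, take the one that is farthest to the robot's left at the start.

How it is judged:
By the outcome, as a careful person would: the job done as asked, in the order asked, and still so for the second after the job is handed in, with the robot touching nothing.
It also fails if it takes over 141 s, if anything falls off the work surface, if the arm or the gripper's body presses on something with over 40 N, if the wrist force passes 120 N, or if a joint passes its speed limit or range.

ROBOT

A 6-joint arm with a two-finger parallel gripper is mounted at the origin on the work surface; the furniture and walls round the work are solid. World frame = base frame: x ahead of the robot, y to its left, z up, the work surface at z = 0. Lengths are in mm, angles in rad, forces in N, time in s.
With the tool pointing down it reaches from about 350 to 975 mm from the base axis. Payload 7.1 kg.
Tool frame: the origin (TCP) lies at the very end of the fingers, on their centre line; the grasp point (between the pads) lies 19 mm behind it; x points along the fingers, z is the direction in which the jaws open and shut, and the axes are right-handed (so a half turn about x gives the same grasp; the last joint's range is limited). The gripper opens to 88 mm and grips with 3 to 60 N. Pads are 20 mm wide; open, the fingers measure 115 mm over their backs; the gripper's body (75 mm by 178 mm) begins 61 mm behind the grasp point.
Start: joints at [-1.331, 0.423, 1.63, -0, 1.089, -0.019], TCP at [159.969, -604.164, 222.675] pointing down, gripper open.
Joint ranges: [-3, 3], [-0.9, 2.11], [0.09, 2.58], [-1.31, 4.45], [0.11, 2.69], [-2.54, 2.54]. Speed limits (rad/s): [2.39, 2.39, 3.01, 3.14, 3.14, 3.14].

INTERFACE

Orientations are given as a rotation vector (axis times angle).
In Python, from workcell import * gives the robot as it stands.
- The arm moves only by the shell command python3 -m crank 'ROWS'. ROWS is JSON, a list of rows, each a list of 3 entries, a list of its own where there are three numbers: the shift along the tool's x, y, z in cm, then the turn, a rotation vector about the tool's x, y, z in degrees, then the finger opening in cm, from 0 to 8.78. In form: [[[dx, dy, dz], [rx, ry, rz], claw], ...]. A call has 1 to 5 rows; each row shifts and turns the commanded pose from where the row before left it, along the tool's axes as they then stand; what a row does not reach is not made up. A row lasts 1/8 s, in which the tool goes at most 62.5 mm and 10.7 degrees, less where a joint would pass 70% of its speed; a pose out of reach is approached as far as the arm can. A call with a gripper value outside its range is refused whole. The fingers move at their own pace and stop on an object; the grip force is fixed at half the most. Time passes only in rows, so rows that do not move let the fingers close. It gives the time, the measured TCP pose, the force and the opening at its end, in the units of the state.
- get_obs(): the state, without advancing time (a new reading comes with each control period).
- get_image(name): name is "side" or "top"; returns a dict with "pixels" (384x512x3 uint8, red, green, blue), "mtx" (3x3 intrinsics, pixels), "view" (4x4, takes a point from world to camera coordinates). Camera axes: x right, y down, z forward; pixel columns grow to the right and rows downward; lengths in mm; the calibration is good to about 2 mm. A picture is of the moment at which its call begins. There is no depth.
- close_job(): hands the job in, once; it reports no verdict.
The state is a dict: "t": time; "qpos": joint angles; "qvel": joint speeds; "joint_torque": joint torques, N m; "ee_pos": TCP position; "orientation": TCP orientation; "ft_force": force on the tool from outside, world axes, zero at the start; "moment": the same for the moment, N m; "width": finger opening in mm.
Only numpy, scipy, OpenCV 4.12 (cv2) and the standard library are available. Lean on these libraries where they do the work, as an engineer would, in place of code of your own. Each camera call takes 0.05 s, during which the arm holds its last target.

## Working session

There is one attempt and no reset: what is moved stays moved. The work goes in short steps, Python scripts to look and compute and a shell command to move; the robot and the scene stay as the last step left them, time stands still between calls to the robot, and variables do not carry over. Pictures are saved under pics/ and viewed, and the job is handed in when it is done.

```bash
mkdir -p pics; ls; cat > h.py <<'E'
from workcell import *
import numpy as np, cv2
def snap(name, f):
    im=get_image(name); np.savez('last_%s.npz'%name, **im)
    cv2.imwrite('pics/'+f, im['pixels'][:,:,::-1]); return im
def load(name): 
    return dict(np.load('last_%s.npz'%name))
def ray(im,u,v):
    V=im['view'];R=V[:3,:3];t=V[:3,3]
    d=R.T@np.linalg.solve(im['mtx'],[u,v,1.0]); return -R.T@t,d
def onz(im,u,v,z):
    c,d=ray(im,u,v); return c+d*(z-c[2])/d[2]
def proj(im,p):
    q=im['view'][:3,:3]@np.array(p,float)+im['view'][:3,3]; q=im['mtx']@q; return q[:2]/q[2]
def tri(a,ua,b,ub):
    c1,d1=ray(a,*ua);c2,d2=ray(b,*ub);d1/=np.linalg.norm(d1);d2/=np.linalg.norm(d2)
    s=np.linalg.lstsq(np.stack([d1,-d2],1),c2-c1,rcond=None)[0]
    p,q=c1+s[0]*d1,c2+s[1]*d2; return (p+q)/2,np.linalg.norm(p-q)
def crop(im,x0,y0,x1,y1,k,f):
    p=im['pixels'][y0:y1,x0:x1,::-1]; cv2.imwrite('pics/'+f,cv2.resize(p,None,fx=k,fy=k,interpolation=cv2.INTER_CUBIC))
E
python3 - <<'E'
from h import *
for n in('top','side'):
    im=snap(n,n+'0.png'); c,_=ray(im,256,192); print(n,c.round(),im['mtx'].round(1).tolist(), im['view'].round(3).tolist())
print(get_obs())
E
```

```text
pics
top [ 297.  -42. 1254.] [[420.5, 0.0, 255.2], [0.0, 420.5, 191.9], [0.0, 0.0, 1.0]] [[0.02, -1.0, 0.001, -49.037], [-0.983, -0.019, -0.185, 523.457], [0.185, 0.002, -0.983, 1177.214], [0.0, 0.0, 0.0, 1.0]]
side [ 367. 1034.  471.] [[415.4, 0.0, 254.2], [0.0, 415.4, 192.3], [0.0, 0.0, 1.0]] [[-0.988, -0.154, -0.018, 530.838], [-0.04, 0.365, -0.93, 75.103], [0.15, -0.918, -0.367, 1066.875], [0.0, 0.0, 0.0, 1.0]]
{'t': 0.1, 'qpos': array([-1.33102857e+00,  4.23788289e-01,  1.63060519e+00,  5.00947464e-05,
        1.08860495e+00, -1.90053607e-02]), 'qvel': array([-0.00193359, -0.00093386, -0.00355202, -0.00087815, -0.00013818,
        0.00033669]), 'joint_torque': array([-6.97988635e-04, -5.45611954e+01, -2.74327022e+01,  6.44684304e-02,
        1.88554876e-02, -2.47982678e-05]), 'ee_pos': array([ 159.84917545, -603.69059863,  221.96782521]), 'orientation': array([ 1.0174229 ,  1.32165644, -1.01590097]), 'ft_force': array([-0.40132957, -1.19764542, -0.92142151]), 'moment': array([0.01015951, 0.00460937, 0.05615192]), 'width': 87.90935736600323}
```

View pics/top0.png

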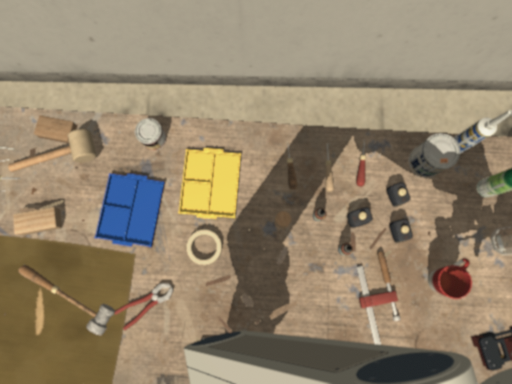

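View pics/side0.png

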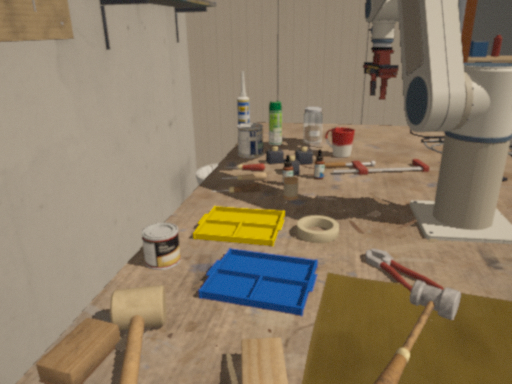

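```bash
python3 - <<'E'
from h import *
t=load('top');s=load('side')
crop(t,270,130,430,270,5,'ct1.png');crop(s,190,130,350,230,5,'cs1.png')
crop(t,90,140,250,250,5,'ct2.png')
for p in [(292,175),(329,178),(361,170),(320,210),(347,247),(360,214),(398,192),(401,229)]: print(p,onz(t,*p,20).round())
E
```

```text
(292, 175) [ 584. -148.   20.]
(329, 178) [ 577. -259.   20.]
(361, 170) [ 603. -356.   20.]
(320, 210) [ 479. -231.   20.]
(347, 247) [ 372. -309.   20.]
(360, 214) [ 469. -350.   20.]
(398, 192) [ 538. -465.   20.]
(401, 229) [ 427. -469.   20.]
```

View pics/ct1.png

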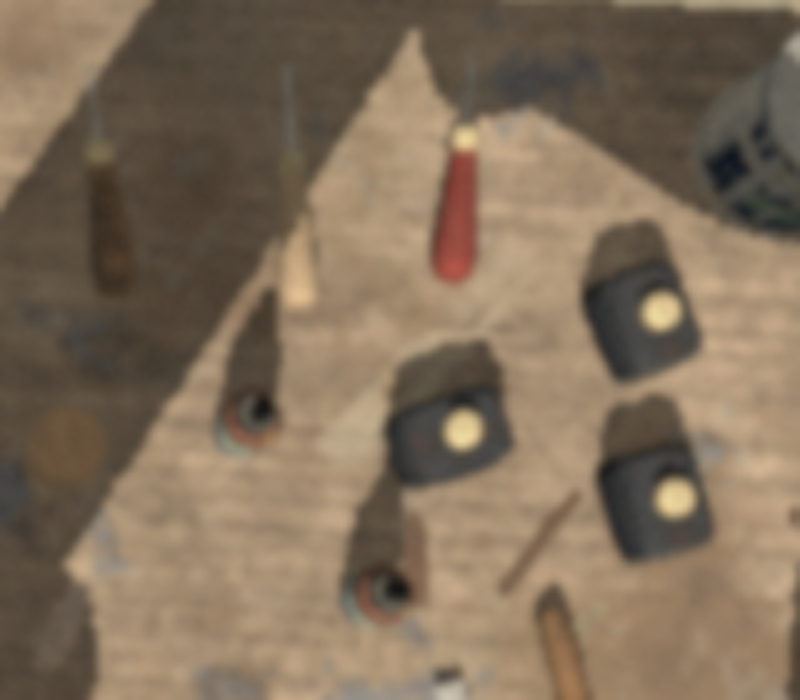

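View pics/cs1.png

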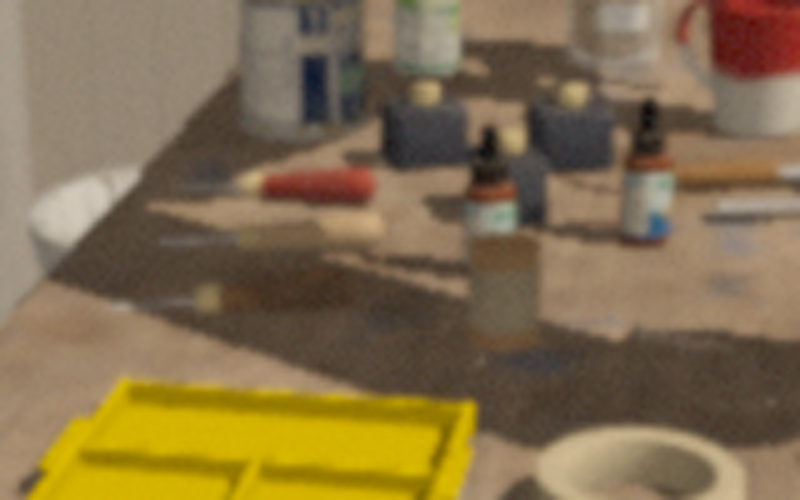

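View pics/ct2.png

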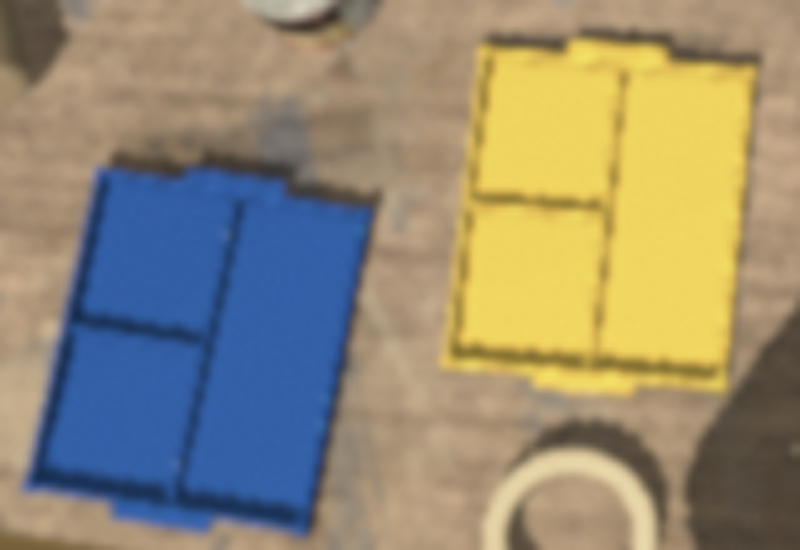

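```bash
cat >> h.py <<'E'
from scipy.spatial.transform import Rotation as Ro
def state():
    o=get_obs(); R=Ro.from_rotvec(o['orientation']).as_matrix()
    print('t',round(o['t'],2),'pos',o['ee_pos'].round(1),'F',o['ft_force'].round(1),'w',round(o['width'],1)); print('tool axes x',R[:,0].round(3),'y',R[:,1].round(3),'z',R[:,2].round(3)); print('q',o['qpos'].round(2)); return o,R
E
python3 - <<'E'
from h import *
t=load('top');s=load('side')
print('spool base side',onz(s,291,199,0).round(), 'top disc',onz(t,283,218,59).round())
print(proj(t,list(onz(s,291,199,0)[:2])+[59]))
def T(n,a,b):
    p,e=tri(t,a,s,b); print(n,p.round(1),round(e,1))
c=lambda x,y,x0,y0:(x0+x/5-.4,y0+y/5-.4)
ct=lambda x,y:c(x,y,270,130); cs=lambda x,y:c(x,y,190,130); c2=lambda x,y:c(x,y,90,140)
T('red front',ct(455,275),cs(372,185)); T('red ferrule',ct(466,138),cs(250,184)); T('red tip',ct(473,60),cs(178,186))
T('pale butt',ct(300,300),cs(378,230)); T('pale ferr',ct(290,160),cs(245,236)); T('pale tip',ct(287,68),cs(162,241))
T('spool top',ct(65,440),cs(505,243))
T('bottle top',ct(262,403),cs(490,130)); T('knob',ct(464,423),cs(513,130))
T('knob2',ct(661,305),cs(426,85));T('knob3',ct(676,492),cs(574,85))
for n,pts in (('blue',[(100,165),(378,198),(310,532),(28,488)]),('yel',[(480,42),(758,58),(728,390),(444,368)])):
    P=np.array([onz(t,*c2(*p),18)[:2] for p in pts]); print(n,P.round(),'ctr',P.mean(0).round(1))
    x=(P[0]+P[1]-P[2]-P[3]); print('yaw of x',np.degrees(np.arctan2(x[1],x[0])).round(1)); y=P[0]+P[3]-P[1]-P[2]; print('y',np.degrees(np.arctan2(y[1],y[0])).round(1),np.linalg.norm(x)/2,np.linalg.norm(y)/2)
P=lambda *q:(90+q[0]/5,140+q[1]/5)
state()
E
```

```text
spool base side [ 443. -103.    0.] top disc [ 448. -120.   59.]
[277.28687856 219.54437171]
red front [ 558.3 -355.    15.6] 1.7
red ferrule [ 646.9 -365.4    9.9] 1.3
red tip [ 700.2 -372.5    3.9] 4.5
pale butt [ 541.6 -261.7   14.8] 1.3
pale ferr [ 630.5 -257.8    8.6] 0.1
pale tip [ 689.2 -257.7    3.3] 2.7
spool top [ 447.8 -118.3   59.9] 2.6
bottle top [ 465.8 -225.2   97. ] 2.9
knob [ 460.5 -346.1   61.6] 5.3
knob2 [ 532.6 -462.3   60.2] 3.6
knob3 [ 423.6 -465.3   62. ] 4.8
blue [[581. 402.]
 [564. 233.]
 [363. 261.]
 [386. 427.]] ctr [473.4 330.6]
yaw of x -7.8
y 83.3 199.29365798370753 168.94127535424164
yel [[662. 176.]
 [655.   7.]
 [452.  19.]
 [461. 188.]] ctr [557.7  97.4]
yaw of x -3.4
y 87.2 202.56454605449278 169.36658483180162
t 0.1 pos [ 159.8 -603.7  222. ] F [-0.4 -1.2 -0.9] w 87.9
tool axes x [-0.     0.001 -1.   ] y [0.967 0.256 0.   ] z [ 0.256 -0.967 -0.001]
q [-1.33  0.42  1.63  0.    1.09 -0.02]
```

```bash
cat >> h.py <<'E'
def plan(x,y,z,ang):
    """ang: world yaw of the tool z axis (mod 180)"""
    o,R=state(); cands=[]
    for a in (ang,ang+180):
        a=np.radians(a); Z=np.array([np.cos(a),np.sin(a),0]);X=np.array([0,0,-1.]);G=np.stack([X,np.cross(Z,X),Z],1)
        cands.append((Ro.from_matrix(R.T@G).as_rotvec(degrees=True),G))
    rv,G=min(cands,key=lambda c:np.linalg.norm(c[0]))
    d=np.array([x,y,z])-o['ee_pos']
    print('TURN',rv.round(1),'then SHIFT cm',(G.T@d/10).round(2),'norm',np.linalg.norm(d).round(),'  (shift before turn:',(R.T@d/10).round(2),')')
E
python3 - <<'E'
from h import *
t=load('top');s=load('side')
# tray refinement from side
hs=cv2.cvtColor(s['pixels'],cv2.COLOR_RGB2HSV)
ht=cv2.cvtColor(t['pixels'],cv2.COLOR_RGB2HSV)
for n,lo,hi in(('blue',(105,150,60),(120,255,255)),('yel',(22,150,120),(32,255,255))):
  for nm,h,im in(('top',ht,t),('side',hs,s)):
    m=cv2.inRange(h,lo,hi); k,l,st,ce=cv2.connectedComponentsWithStats(m); i=1+st[1:,4].argmax()
    v,u=np.nonzero(l==i); w=np.array([onz(im,a,b,14)[:2] for a,b in zip(u,v)],np.float32)
    r=cv2.minAreaRect(w); print(n,nm,np.round(r[0],1),np.round(r[1],1),round(r[2],1))
c=lambda x,y:(270+x/5-.4,130+y/5-.4)
P=np.array([onz(t,*c(*p),47)[:2] for p in [(392,432),(497,374),(512,434),(410,485)]]);print('weight',P.round(),P.mean(0))
print('bottle2 top',tri(t,c(393,588),s,(190+650/5,130+103/5)))
plan(596,-360,150,-97)
crop(t,340,195,380,235,15,'w.png')
E
python3 -m crank '[[[0,0,0],[10,0,0],8.7],[[0,0,0],[10,0,0],8.7]]'
```

```text
blue top [472.9 333. ] [163.8 208.9] 82.2
blue side [474.3 339.6] [184.  213.1] 82.3
yel top [558.9  98.2] [164.2 210. ] 86.5
yel side [558.8 103.2] [203.7 216.8] 85.9
weight [[ 459. -308.]
 [ 494. -370.]
 [ 459. -377.]
 [ 429. -318.]] [ 460.35449705 -343.28925793]
bottle2 top (array([ 365.35496309, -296.01069629,   95.74529333]), np.float64(2.59166364500675))
t 0.1 pos [ 159.8 -603.7  222. ] F [-0.4 -1.2 -0.9] w 87.9
tool axes x [-0.     0.001 -1.   ] y [0.967 0.256 0.   ] z [ 0.256 -0.967 -0.001]
q [-1.33  0.42  1.63  0.    1.09 -0.02]
TURN [21.8 -0.1  0. ] then SHIFT cm [  7.2   40.32 -29.5 ] norm 505.0   (shift before turn: [  7.22  48.4  -12.39] )
t: 0.35
ee_pos: [159.9, -603.8, 222.2]
orientation: [1.28, 1.163, -1.279]
ft_force: [-0.4, 0.1, -0.6]
width: 87.1
```

View pics/w.png

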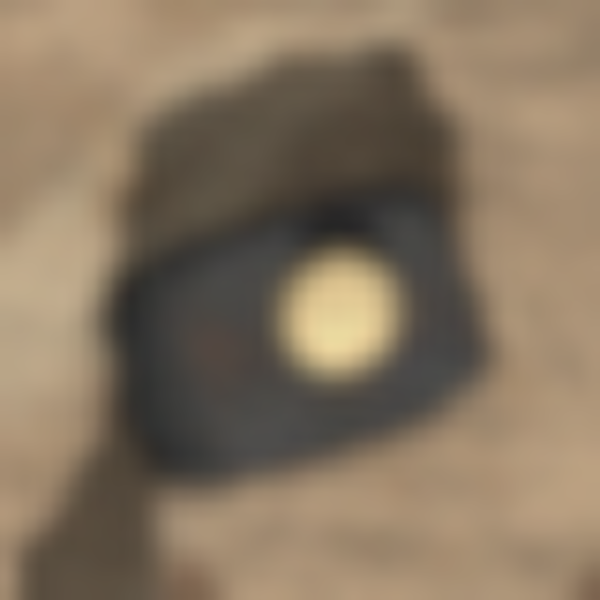

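```bash
python3 -m crank '[[[0,0,0],[2,0,0],8.7],[[0,4.48,-3.28],[0,0,0],8.7],[[0,4.48,-3.28],[0,0,0],8.7],[[0,4.48,-3.28],[0,0,0],8.7],[[0,4.48,-3.28],[0,0,0],8.7]]'; python3 -m crank '[[[0,4.48,-3.28],[0,0,0],8.7],[[0,4.48,-3.28],[0,0,0],8.7],[[0,4.48,-3.28],[0,0,0],8.7],[[3,4.48,-3.28],[0,0,0],8.7],[[4,4.48,-3.28],[0,0,0],8.7]]'; python3 -m crank '[[[0,0,0],[0,0,0],8.7],[[0,0,0],[0,0,0],8.7]]'
python3 - <<'E'
from h import *
plan(596,-360,100,-97)
t=snap('top','t1.png');s=snap('side','s1.png')
crop(t,220,100,420,250,4,'t1c.png');crop(s,180,30,380,180,4,'s1c.png')
E
```

```text
t: 0.98
ee_pos: [355.5, -495.3, 222.6]
orientation: [1.299, 1.149, -1.299]
ft_force: [-0.3, -0.8, -0.1]
width: 86.9
t: 1.6
ee_pos: [594.4, -363.4, 156.6]
orientation: [1.298, 1.147, -1.297]
ft_force: [0.8, -0.7, 0.2]
width: 86.9
t: 1.85
ee_pos: [591.8, -364.3, 156.3]
orientation: [1.299, 1.149, -1.3]
ft_force: [-0.8, 0.1, -1.0]
width: 87.1
t 1.85 pos [ 591.8 -364.3  156.3] F [-0.8  0.1 -1. ] w 87.1
tool axes x [-0.001  0.    -1.   ] y [ 0.992 -0.123 -0.001] z [-0.123 -0.992 -0.   ]
q [-0.57  0.6   1.51 -0.    1.04  1.13]
TURN [-0.1 -0.   0. ] then SHIFT cm [ 5.63  0.36 -0.48] norm 57.0   (shift before turn: [ 5.63  0.37 -0.48] )
```

View pics/t1c.png

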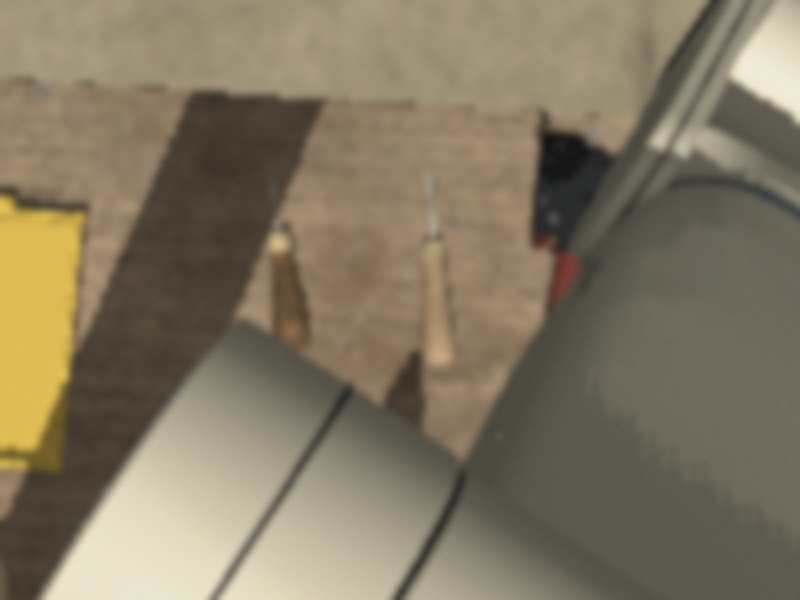

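View pics/s1c.png

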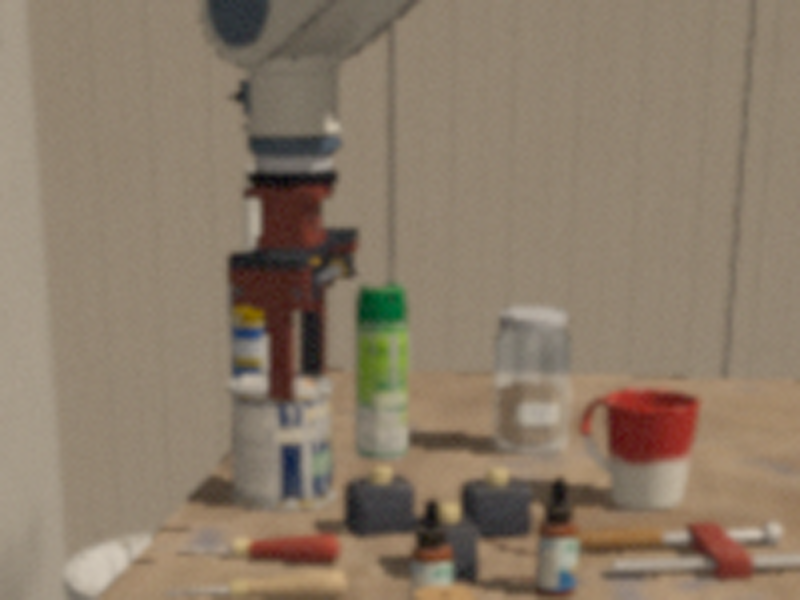

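```bash
python3 -m crank '[[[5.5,0.35,-0.5],[0,0,0],8.7],[[5.5,0,0],[0,0,0],8.7],[[2,0,0],[0,0,0],8.7],[[2,0,0],[0,0,0],8.7],[[0,0,0],[0,0,0],8.7]]'
python3 - <<'E'
from h import *
plan(596,-360,4,-97)
s=snap('side','s2.png')
crop(s,180,90,340,190,5,'s2c.png')
E
```

```text
t: 2.58
ee_pos: [596.1, -360.1, 6.4]
orientation: [1.301, 1.147, -1.301]
ft_force: [-0.5, 0.6, 0.1]
width: 87.0
t 2.58 pos [ 596.1 -360.1    6.4] F [-0.5  0.6  0.1] w 87.0
tool axes x [-0.  0. -1.] y [ 0.992 -0.125 -0.   ] z [-0.125 -0.992 -0.   ]
q [-0.56  0.79  1.55 -0.    0.81  1.14]
TURN [-0.2 -0.   0. ] then SHIFT cm [ 0.24 -0.01 -0.01] norm 2.0   (shift before turn: [ 0.24 -0.01 -0.01] )
```

View pics/s2c.png

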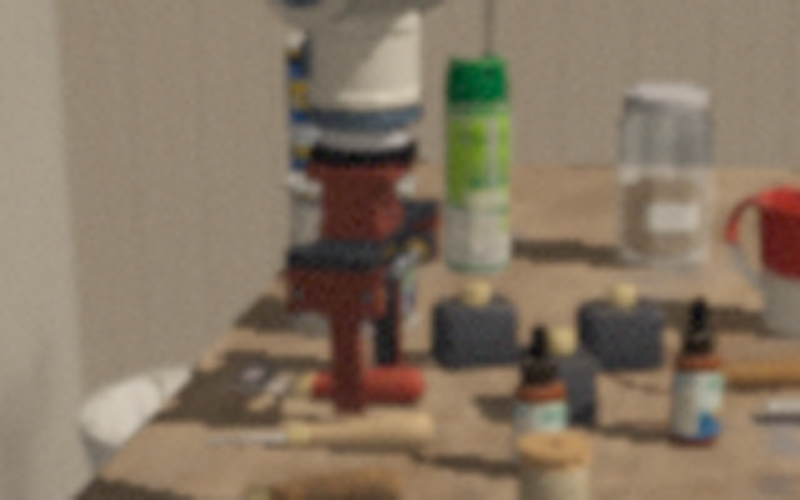

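```bash
python3 -m crank '[[[0.2,0,0],[0,0,0],8.7],[[0,0,0],[0,0,0],1],[[0,0,0],[0,0,0],1],[[0,0,0],[0,0,0],1],[[0,0,0],[0,0,0],1]]'; python3 -m crank '[[[0,0,0],[0,0,0],1],[[0,0,0],[0,0,0],1]]'
```

```text
t: 3.25
ee_pos: [596.3, -359.7, 4.5]
orientation: [1.301, 1.147, -1.301]
ft_force: [0.1, 0.4, -0.1]
width: 50.4
t: 3.5
ee_pos: [596.3, -359.7, 4.4]
orientation: [1.301, 1.147, -1.301]
ft_force: [0.0, 0.4, -0.1]
width: 30.3
```

```bash
python3 -m crank '[[[0,0,0],[0,0,0],0.5],[[0,0,0],[0,0,0],0.5],[[0,0,0],[0,0,0],0.5],[[-2,0,0],[0,0,0],0.5],[[-4,0,0],[0,0,0],0.5]]'; python3 -m crank '[[[-4,0,0],[0,0,0],0.5],[[-4,0,0],[0,0,0],0.5],[[0,0,0],[0,0,0],0.5]]'
python3 - <<'E'
from h import *
s=snap('side','s3.png')
crop(s,180,70,340,190,5,'s3c.png')
a=np.radians(-7.6);c,sn=np.cos(a),np.sin(a)
L=lambda ctr,x,y:(ctr[0]+c*x-sn*y,ctr[1]+sn*x+c*y)
print(L((473,333),0,-42), L((473,333),-35,-42))
plan(*L((473,333),-35,-42),144,-97.6)
E
```

```text
t: 4.12
ee_pos: [595.3, -359.0, 64.4]
orientation: [1.301, 1.151, -1.302]
ft_force: [0.1, 0.4, -0.5]
width: 18.2
t: 4.5
ee_pos: [598.6, -361.1, 150.0]
orientation: [1.301, 1.139, -1.297]
ft_force: [0.4, -0.0, 0.5]
width: 18.7
(np.float64(467.44523160920085), np.float64(291.36894730943527)) (np.float64(432.7526877003969), np.float64(295.9979209684345))
t 4.55 pos [ 597.3 -360.3  147.4] F [-0.1  0.2 -0.9] w 18.7
tool axes x [ 0.004 -0.002 -1.   ] y [ 0.992 -0.125  0.004] z [-0.125 -0.992  0.002]
q [-0.56  0.61  1.51 -0.    1.02  1.14]
TURN [ 0.4  0.1 -0.2] then SHIFT cm [  0.34 -24.99 -62.88] norm 677.0   (shift before turn: [  0.12 -24.52 -63.06] )
```

View pics/s3c.png

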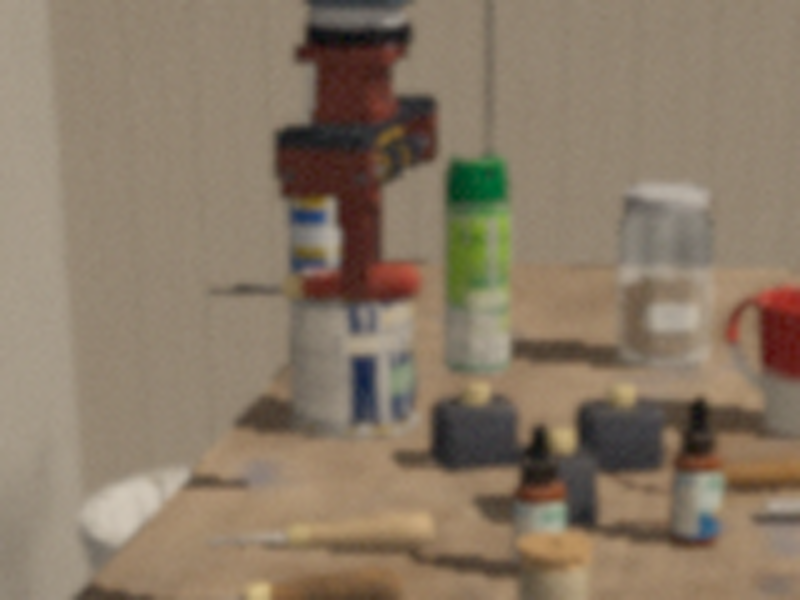

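```bash
python3 -m crank '[[[0,-2.25,-5.72],[0,0,0],0.5],[[0,-2.25,-5.72],[0,0,0],0.5],[[0,-2.25,-5.72],[0,0,0],0.5],[[0,-2.25,-5.72],[0,0,0],0.5],[[0,-2.25,-5.72],[0,0,0],0.5]]'; python3 -m crank '[[[0,-2.25,-5.72],[0,0,0],0.5],[[0,-2.25,-5.72],[0,0,0],0.5],[[0,-2.25,-5.72],[0,0,0],0.5],[[0,-2.25,-5.72],[0,0,0],0.5],[[0,-2.25,-5.72],[0,0,0],0.5]]';  python3 -m crank '[[[0,-2.25,-5.72],[0,0,0],0.5],[[0,0,0],[0,0,0],0.5],[[0,0,0],[0,0,0],0.5],[[0,0,0],[0,0,0],0.5]]'
python3 - <<'E'
from h import *
s=snap('side','s4.png');t=snap('top','t4.png')
plan(432.8,296,50,-97.6)
crop(s,170,100,370,250,4,'s4c.png')
E
```

```text
t: 5.18
ee_pos: [518.7, -60.0, 143.5]
orientation: [1.3, 1.149, -1.303]
ft_force: [1.5, 0.2, -0.4]
width: 18.4
t: 5.8
ee_pos: [442.9, 237.4, 143.6]
orientation: [1.299, 1.148, -1.302]
ft_force: [0.7, -0.1, -1.0]
width: 18.7
t: 6.3
ee_pos: [429.2, 294.0, 144.0]
orientation: [1.301, 1.147, -1.303]
ft_force: [-0.2, -1.3, -0.5]
width: 19.0
t 6.4 pos [429.6 294.2 144.3] F [ 0.9 -0.8 -0.6] w 19.0
tool axes x [-0. -0. -1.] y [ 0.992 -0.127 -0.   ] z [-0.127 -0.992  0.   ]
q [ 0.58  0.38  1.92 -0.    0.84  2.28]
TURN [0.3 0.  0. ] then SHIFT cm [ 9.43  0.29 -0.22] norm 94.0   (shift before turn: [ 9.43  0.3  -0.23] )
```

View pics/s4.png

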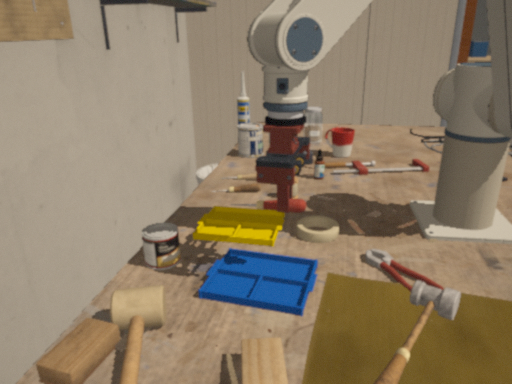

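View pics/t4.png

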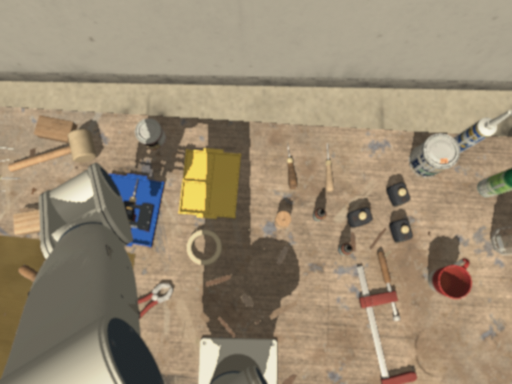

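```bash
python3 -m crank '[[[5,0.3,-0.2],[0,0,0],0.5],[[4,0,0],[0,0,0],0.5],[[0,0,0],[0,0,0],0.5],[[0,0,0],[0,0,0],0.5]]'
python3 - <<'E'
from h import *
s=snap('side','s5.png');t=snap('top','t5.png')
plan(432.8,296,7,-97.6)
crop(s,190,150,350,270,5,'s5c.png');crop(t,90,150,210,240,6,'t5c.png')
# spool refine with better light
for p in [(284,218)]: print(onz(load('top'),*p,59))
E
```

```text
t: 6.9
ee_pos: [433.4, 297.0, 55.5]
orientation: [1.302, 1.147, -1.301]
ft_force: [0.2, -0.7, -1.0]
width: 18.8
t 7.0 pos [433.7 297.6  56.1] F [ 0.5 -0.1 -0.1] w 18.8
tool axes x [ 0.002  0.002 -1.   ] y [ 0.992 -0.125  0.002] z [-0.125 -0.992 -0.002]
q [0.58 0.54 1.94 0.   0.66 2.28]
TURN [ 0.4 -0.1 -0.1] then SHIFT cm [ 4.91 -0.07  0.17] norm 49.0   (shift before turn: [ 4.91 -0.08  0.17] )
[ 448.16304691 -122.38754958   59.        ]
```

View pics/s5c.png

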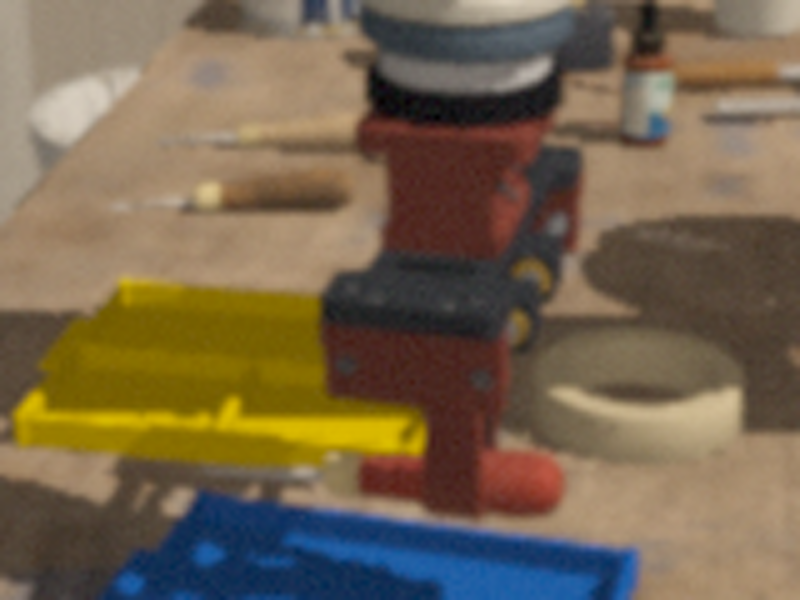

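View pics/t5c.png

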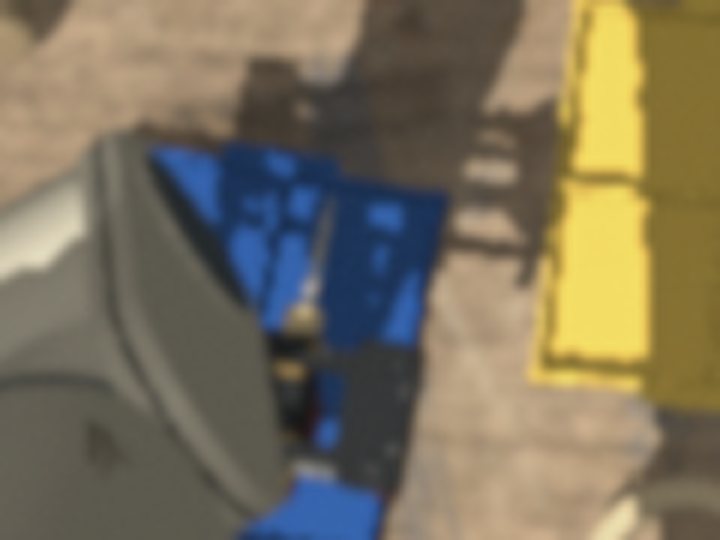

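```bash
python3 - <<'E'
from h import *
t=load('top');s=load('side')
a=np.radians(-7.6);c,sn=np.cos(a),np.sin(a)
def loc(p): d=np.array(p[:2])-[473,333]; return (c*d[0]+sn*d[1],-sn*d[0]+c*d[1])
tip,e=tri(t,(144.3,183.8),s,(190+232/5,150+468/5)); print(tip,e,loc(tip))
f=onz(t,90+303/6,150+315/6,66);print('ferr',f,loc(f))
b=onz(s,190+566/5,150+485/5,65);print('butt',b,loc(b)); print('tip',loc(onz(t,144.3,183.8,63)))
E
```

```text
[535.0548011  283.66626249  55.37885645] 11.082888406056016 (np.float64(68.03438523777605), np.float64(-40.69322328657074))
ferr [483.76319216 288.72326724  66.        ] (np.float64(16.52452418269425), np.float64(-42.46428464056806))
butt [390.54834625 300.39556713  65.        ] (np.float64(-77.41521592154916), np.float64(-43.22277863599151))
tip (np.float64(72.24858066220513), np.float64(-41.39550681784223))
```

```bash
python3 -m crank '[[[2.4,0,0.15],[0,0,0],0.5],[[1.6,0,0],[0,0,0],0.5],[[0.5,0,0],[0,0,0],0.5],[[0,0,0],[0,0,0],0.5],[[0,0,0],[0,0,0],0.5]]'
python3 - <<'E'
from h import *
plan(432.8,296,8.4,-97.6)
E
```

```text
t: 7.62
ee_pos: [432.7, 295.9, 10.0]
orientation: [1.302, 1.147, -1.3]
ft_force: [0.3, -0.0, -0.5]
width: 18.9
t 7.62 pos [432.7 295.9  10. ] F [ 0.3 -0.  -0.5] w 18.9
tool axes x [ 0.001  0.    -1.   ] y [ 0.992 -0.125  0.001] z [-0.125 -0.992 -0.001]
q [0.58 0.62 1.95 0.   0.57 2.27]
TURN [ 0.4 -0.  -0. ] then SHIFT cm [ 0.16  0.01 -0.01] norm 2.0   (shift before turn: [ 0.16  0.01 -0.01] )
```

```bash
python3 -m crank '[[[0.15,0,0],[0,0,0],0.5],[[0,0,0],[0,0,0],0.5],[[0,0,0],[0,0,0],2.5],[[0,0,0],[0,0,0],3.5],[[0,0,0],[0,0,0],3.5]]'; python3 -m crank '[[[0,0,0],[0,0,0],3.5],[[-3,0,0],[0,0,0],3.5],[[-6,0,0],[0,0,0],3.5],[[-6,0,0],[0,0,0],3.5],[[0,0,0],[0,0,0],8.7]]'
python3 - <<'E'
from h import *
s=snap('side','s6.png')
plan(448,-121,165,-97+180)
crop(s,190,200,350,320,5,'s6c.png')
E
```

```text
t: 8.25
ee_pos: [432.3, 295.6, 7.9]
orientation: [1.301, 1.147, -1.301]
ft_force: [1.2, -0.1, 0.0]
width: 34.8
t: 8.88
ee_pos: [435.0, 297.3, 162.4]
orientation: [1.308, 1.146, -1.293]
ft_force: [-0.5, 1.1, 0.4]
width: 41.9
t 8.93 pos [433.4 296.3 159.9] F [ 0.7  0.6 -0.7] w 45.6
tool axes x [ 0.004  0.003 -1.   ] y [ 0.992 -0.125  0.004] z [-0.125 -0.992 -0.003]
q [ 0.58  0.36  1.9  -0.    0.87  2.27]
TURN [-0.2 -0.2 -0.2] then SHIFT cm [-0.51  6.53 41.25] norm 418.0   (shift before turn: [-0.61  6.66 41.22] )
```

View pics/s6c.png

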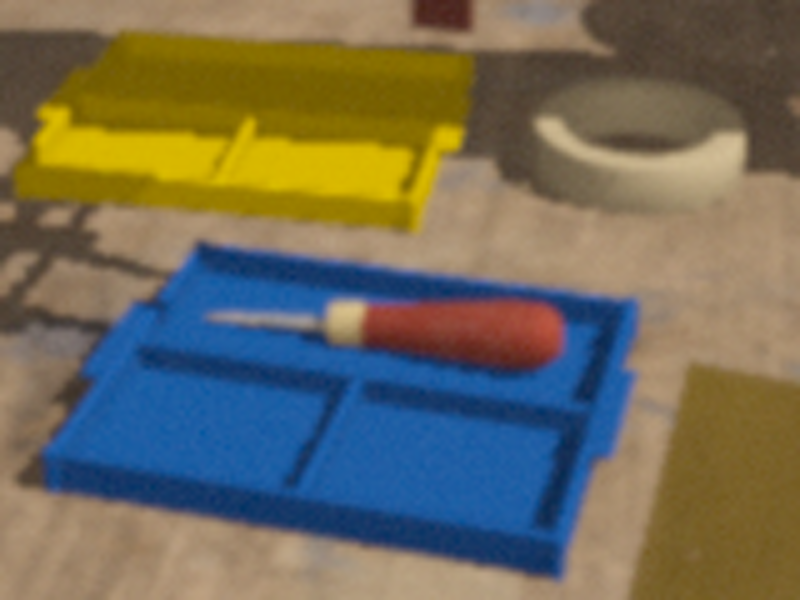

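```bash
python3 -m crank '[[[0,0,0],[-10,0,0],8.7],[[0,0,0],[-10,0,0],8.7],[[0,0,0],[-10,0,0],8.7],[[0,0,0],[-10,0,0],8.7],[[0,0,0],[-10,0,0],8.7]]'; python3 -m crank '[[[0,0,0],[-10,0,0],8.7],[[0,0,0],[-10,0,0],8.7],[[0,0,0],[-10,0,0],8.7],[[0,0,0],[-10,0,0],8.7],[[0,0,0],[0,0,0],8.7]]'
python3 - <<'E'
from h import *
t=snap('top','t7.png'); crop(t,250,130,410,250,5,'t7c.png')
plan(448,-121,130,-7.6)
E
```

```text
t: 9.55
ee_pos: [431.1, 294.8, 155.7]
orientation: [0.636, 1.477, -0.642]
ft_force: [-0.2, 1.1, 0.1]
width: 86.7
t: 10.18
ee_pos: [431.3, 294.9, 156.1]
orientation: [0.098, 1.571, -0.101]
ft_force: [-0.0, -0.1, 0.4]
width: 86.8
t 10.22 pos [431.5 295.1 156.4] F [-0.2 -0.5  0.4] w 87.1
tool axes x [-0.002 -0.002 -1.   ] y [ 0.128  0.992 -0.002] z [ 0.992 -0.128 -0.002]
q [0.58 0.37 1.9  0.   0.87 0.71]
TURN [ 0.2 -0.1  0.1] then SHIFT cm [  2.64 -41.02   7.14] norm 417.0   (shift before turn: [  2.7  -41.04   6.99] )
```

View pics/t7c.png

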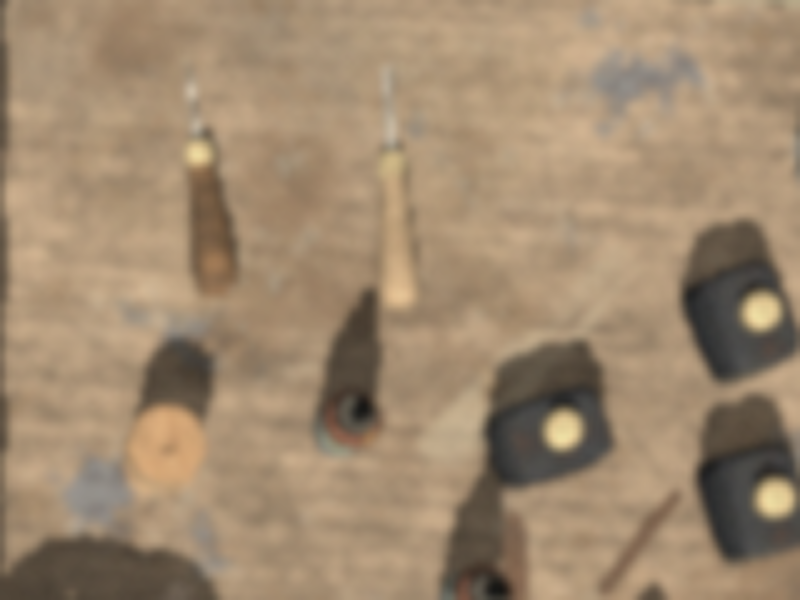

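```bash
python3 -m crank '[[[0,-5.86,1],[0,0,0],8.7],[[0,-5.86,1],[0,0,0],8.7],[[0,-5.86,1],[0,0,0],8.7],[[0,-5.86,1],[0,0,0],8.7],[[0,-5.86,1],[0,0,0],8.7]]'; python3 -m crank '[[[0,-5.86,1],[0,0,0],8.7],[[0,-5.86,1],[0,0,0],8.7],[[3,0,0],[0,0,0],8.7],[[0,0,0],[0,0,0],8.7],[[0,0,0],[0,0,0],8.7]]'
python3 - <<'E'
from h import *
t=load('top'); s=snap('side','s7.png'); crop(s,210,90,370,210,5,'s7c.png')
c=lambda x,y:(250+x/5-.4,130+y/5-.4)
print('spool',onz(t,*c(168,445),59))
print('pale',onz(t,*c(398,305),11),onz(t,*c(395,225),15),onz(t,*c(388,68),8))
print('bottle bulb',onz(t,*c(360,408),100),'knob',onz(t,*c(564,428),59),'body pts',[onz(t,*c(*p),47)[:2].round() for p in [(492,447),(512,487),(612,445)]])
plan(448,-121,30,-7.6)
E
```

```text
t: 10.85
ee_pos: [444.9, -3.1, 157.5]
orientation: [0.101, 1.569, -0.101]
ft_force: [1.3, 1.0, -0.0]
width: 86.7
t: 11.48
ee_pos: [450.4, -119.6, 128.0]
orientation: [0.099, 1.569, -0.099]
ft_force: [-1.0, -0.2, -0.0]
width: 86.8
spool [ 446.3934189  -120.11385834   59.        ]
pale [ 539.85847897 -261.08973761   11.        ] [ 588.29246437 -259.2080396    15.        ] [ 689.15781538 -257.38193088    8.        ]
bottle bulb [ 463.98542527 -223.57630533  100.        ] knob [ 460.65602298 -346.71745231   59.        ] body pts [array([ 450., -308.]), array([ 428., -319.]), array([ 453., -377.])]
t 11.53 pos [ 450.8 -119.5  128.4] F [0.1 0.  0.5] w 87.2
tool axes x [ 0. -0. -1.] y [0.125 0.992 0.   ] z [ 0.992 -0.125  0.   ]
q [-0.28  0.34  2.04  0.    0.76 -0.16]
TURN [ 0.4  0.  -0. ] then SHIFT cm [ 9.84 -0.19 -0.26] norm 98.0   (shift before turn: [ 9.84 -0.18 -0.26] )
```

View pics/s7c.png

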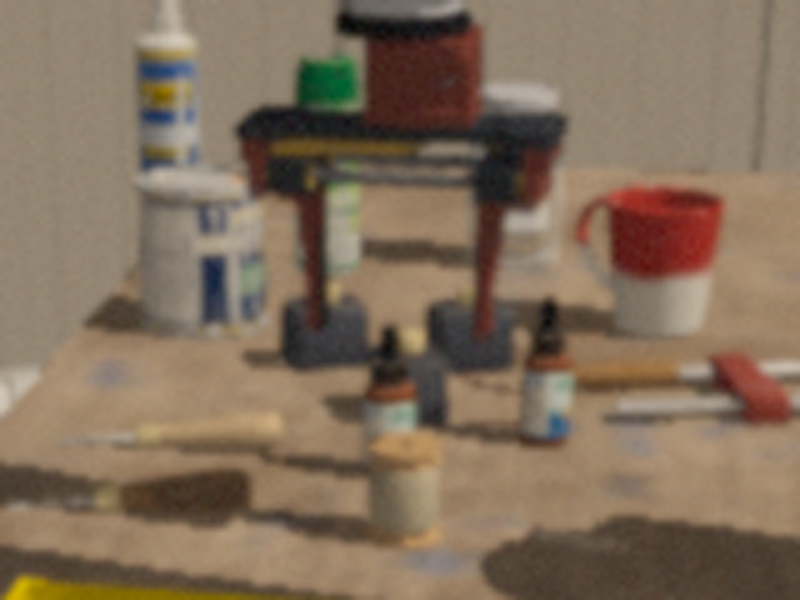

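```bash
python3 -m crank '[[[5,-0.1,-0.35],[0,0,0],8.7],[[4,0,0],[0,0,0],8.7],[[1.8,0,0],[0,0,0],8.7],[[0,0,0],[0,0,0],8.7],[[0,0,0],[0,0,0],3]]';python3 -m crank '[[[0,0,0],[0,0,0],3],[[0,0,0],[0,0,0],3],[[0,0,0],[0,0,0],3],[[0,0,0],[0,0,0],3],[[0,0,0],[0,0,0],3]]'; python3 -m crank '[[[0,0,0],[0,0,0],3],[[0,0,0],[0,0,0],3]]'
python3 - <<'E'
from h import *
s=snap('side','s8.png'); crop(s,210,130,370,250,5,'s8c.png'); state()
E
```

```text
t: 12.15
ee_pos: [447.9, -120.5, 21.0]
orientation: [0.097, 1.567, -0.098]
ft_force: [-0.4, 0.1, -0.7]
width: 80.4
t: 12.78
ee_pos: [447.1, -120.7, 20.2]
orientation: [0.098, 1.568, -0.098]
ft_force: [-1.4, -0.0, 6.0]
width: 44.1
t: 13.02
ee_pos: [447.1, -120.7, 20.2]
orientation: [0.098, 1.568, -0.098]
ft_force: [-1.4, 0.5, 5.7]
width: 44.8
t 13.07 pos [ 447.1 -120.7   20.2] F [-0.4  0.2  6. ] w 44.2
tool axes x [ 0. -0. -1.] y [ 0.125  0.992 -0.   ] z [ 0.992 -0.125  0.   ]
q [-0.29  0.55  2.08 -0.    0.51 -0.16]
```

View pics/s8c.png

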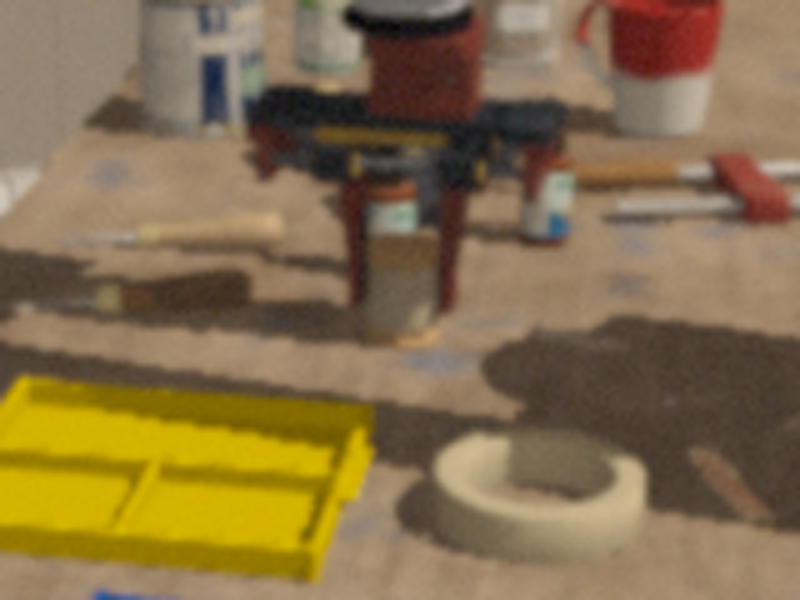

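```bash
python3 -m crank '[[[-3,0,0],[0,0,0],3],[[-5,0,0],[0,0,0],3],[[-5,0,0],[0,0,0],3],[[0,5.5,-0.87],[0,0,0],3],[[0,5.5,-0.87],[0,0,0],3]]';python3 -m crank '[[[0,5.5,-0.87],[0,0,0],3],[[0,5.5,-0.87],[0,0,0],3],[[0,5.5,-0.87],[0,0,0],3],[[0,5.5,-0.87],[0,0,0],3],[[0,5.5,-0.87],[0,0,0],3]]'; python3 -m crank '[[[0,5.5,-0.87],[0,0,0],3],[[0,5.5,-0.87],[0,0,0],3],[[0,0,0],[0,0,0],3],[[0,0,0],[0,0,0],3]]'
python3 - <<'E'
from h import *
s=snap('side','s9.png'); crop(s,200,130,400,280,4,'s9c.png'); plan(430.7,379,28,-7.6)
E
```

```text
t: 13.7
ee_pos: [443.7, -8.7, 150.7]
orientation: [0.1, 1.566, -0.1]
ft_force: [-0.0, 0.2, -0.5]
width: 44.5
t: 14.32
ee_pos: [434.1, 270.7, 149.7]
orientation: [0.098, 1.569, -0.098]
ft_force: [0.8, -0.5, -1.2]
width: 44.2
t: 14.82
ee_pos: [430.4, 379.5, 149.2]
orientation: [0.097, 1.57, -0.099]
ft_force: [0.4, 0.8, -0.6]
width: 44.6
t 14.88 pos [430.6 379.  149.4] F [-0.   0.2 -0.4] w 44.6
tool axes x [-0.001 -0.001 -1.   ] y [ 0.125  0.992 -0.001] z [ 0.992 -0.125 -0.001]
q [ 0.7   0.44  1.8  -0.    0.9   0.83]
TURN [ 0.4 -0.1  0.1] then SHIFT cm [1.214e+01 0.000e+00 1.000e-02] norm 121.0   (shift before turn: [12.14  0.02  0.02] )
```

View pics/s9c.png

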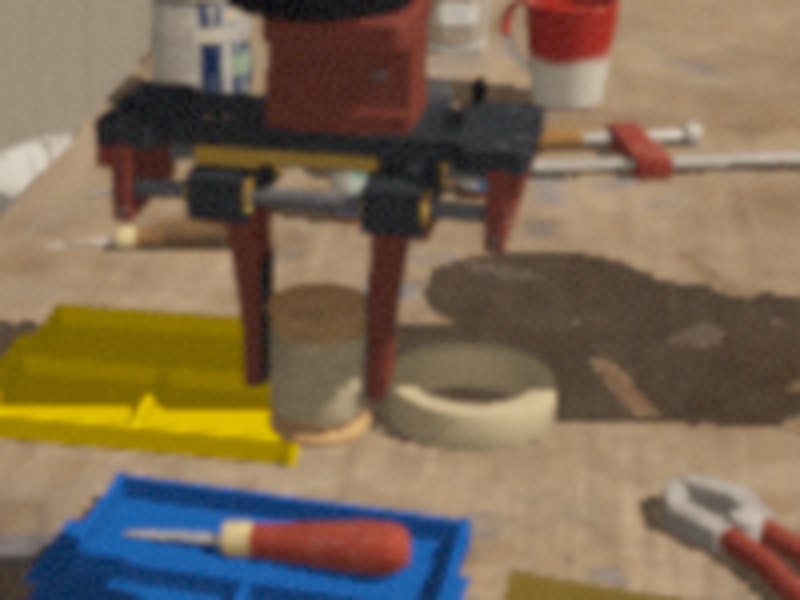

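```bash
python3 -m crank '[[[5,0,0],[0,0,0],3],[[5,0,0],[0,0,0],3],[[2,0,0],[0,0,0],3],[[0.4,0,0],[0,0,0],3],[[0,0,0],[0,0,0],3]]'; python3 -c "
from h import *
plan(430.7,379,24.6,-7.6)"
```

```text
t: 15.5
ee_pos: [432.0, 380.5, 27.1]
orientation: [0.1, 1.567, -0.098]
ft_force: [0.7, -0.0, -0.8]
width: 44.8
t 15.5 pos [432.  380.5  27.1] F [ 0.7 -0.  -0.8] w 44.8
tool axes x [ 0.001  0.001 -1.   ] y [0.125 0.992 0.001] z [ 0.992 -0.125  0.001]
q [0.7  0.64 1.84 0.   0.67 0.83]
TURN [ 0.4  0.1 -0.1] then SHIFT cm [ 0.25 -0.16 -0.11] norm 3.0   (shift before turn: [ 0.25 -0.16 -0.11] )
```

```bash
python3 -m crank '[[[0.2,0,0],[0,0,0],3],[[0,0,0],[0,0,0],3],[[0,0,0],[0,0,0],3]]'; python3 -m crank '[[[0,0,0],[0,0,0],5],[[0,0,0],[0,0,0],7],[[0,0,0],[0,0,0],7],[[0,0,0],[0,0,0],7],[[0,0,0],[0,0,0],7]]'; python3 -m crank '[[[-3,0,0],[0,0,0],7],[[-5,0,0],[0,0,0],8.7],[[-5,0,0],[0,0,0],8.7],[[0,0,0],[0,0,0],8.7]]'
python3 - <<'E'
from h import *
s=snap('side','s10.png'); crop(s,190,200,350,320,5,'s10c.png'); plan(580,-260,156,90)
E
```

```text
t: 15.88
ee_pos: [431.3, 380.5, 24.5]
orientation: [0.099, 1.568, -0.098]
ft_force: [0.3, -0.6, -0.8]
width: 44.8
t: 16.5
ee_pos: [431.1, 380.2, 23.9]
orientation: [0.098, 1.569, -0.098]
ft_force: [0.2, 0.2, -0.4]
width: 70.0
t: 17.0
ee_pos: [433.2, 382.0, 158.0]
orientation: [0.103, 1.563, -0.094]
ft_force: [-0.4, 0.7, -0.0]
width: 86.9
t 17.05 pos [432.  381.  155.8] F [ 0.3 -0.6 -0.3] w 87.1
tool axes x [ 0.003  0.003 -1.   ] y [0.125 0.992 0.003] z [ 0.992 -0.125  0.003]
q [0.7  0.44 1.79 0.   0.91 0.83]
TURN [82.8  0.  -0.2] then SHIFT cm [-2.00e-02  1.48e+01  6.41e+01] norm 658.0   (shift before turn: [ -0.14 -61.75  22.69] )
```

View pics/s10c.png

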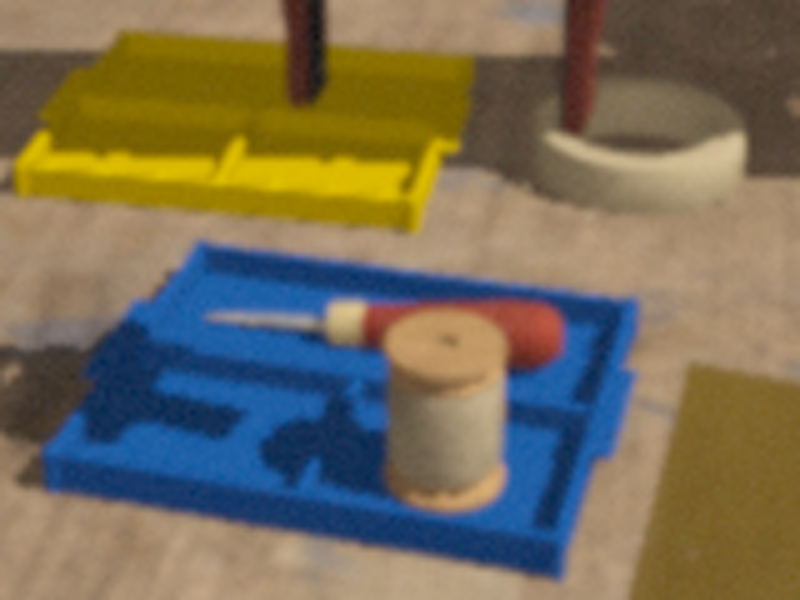

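```bash
python3 -m crank '[[[0,0,0],[10,0,0],8.7],[[0,0,0],[10,0,0],8.7],[[0,0,0],[10,0,0],8.7],[[0,0,0],[10,0,0],8.7],[[0,0,0],[10,0,0],8.7]]'; python3 -m crank '[[[0,0,0],[10,0,0],8.7],[[0,0,0],[10,0,0],8.7],[[0,0,0],[10,0,0],8.7],[[0,0,0],[1.3,0,0],8.7],[[0,0,0],[0,0,0],8.7]]'; python3 -c "
from h import *
plan(579,-260,156,-88.5)"
```

```text
t: 17.68
ee_pos: [430.1, 379.4, 152.0]
orientation: [0.78, 1.427, -0.785]
ft_force: [-0.0, -0.8, 1.1]
width: 87.1
t: 18.3
ee_pos: [430.6, 379.8, 153.0]
orientation: [1.186, 1.223, -1.189]
ft_force: [-0.4, 0.5, 0.4]
width: 87.0
t 18.3 pos [430.6 379.8 153. ] F [-0.4  0.5  0.4] w 87.0
tool axes x [-0.001 -0.001 -1.   ] y [ 1.     0.029 -0.001] z [ 0.029 -1.     0.001]
q [0.7  0.44 1.79 0.   0.91 2.24]
TURN [0.2 0.1 0.1] then SHIFT cm [-0.3  13.16 64.35] norm 657.0   (shift before turn: [-0.25 12.94 64.39] )
```

```bash
python3 -m crank '[[[0,1.18,5.85],[0,0,0],8.7],[[0,1.18,5.85],[0,0,0],8.7],[[0,1.18,5.85],[0,0,0],8.7],[[0,1.18,5.85],[0,0,0],8.7],[[0,1.18,5.85],[0,0,0],8.7]]'; python3 -m crank '[[[0,1.18,5.85],[0,0,0],8.7],[[0,1.18,5.85],[0,0,0],8.7],[[0,1.18,5.85],[0,0,0],8.7],[[0,1.18,5.85],[0,0,0],8.7],[[0,1.18,5.85],[0,0,0],8.7]]';  python3 -m crank '[[[0,1.18,5.85],[0,0,0],8.7],[[4,0,0],[0,0,0],8.7],[[4,0,0],[0,0,0],8.7],[[0,0,0],[0,0,0],8.7],[[0,0,0],[0,0,0],8.7]]'
python3 - <<'E'
from h import *
s=snap('side','s11.png'); crop(s,180,90,340,210,5,'s11c.png'); plan(579,-260,4.4,-88.5)
E
```

```text
t: 18.92
ee_pos: [498.0, 87.6, 153.8]
orientation: [1.187, 1.223, -1.187]
ft_force: [1.1, 0.4, 1.9]
width: 86.7
t: 19.55
ee_pos: [564.7, -203.4, 153.7]
orientation: [1.188, 1.223, -1.188]
ft_force: [1.6, 1.1, -0.8]
width: 86.7
t: 20.18
ee_pos: [578.6, -259.7, 74.9]
orientation: [1.189, 1.221, -1.188]
ft_force: [-0.2, -1.1, 0.3]
width: 86.6
t 20.23 pos [ 579.1 -259.9   75.6] F [ 0.1 -0.5  1.1] w 87.0
tool axes x [ 0.002 -0.001 -1.   ] y [1.    0.028 0.002] z [ 0.028 -1.     0.001]
q [-0.44  0.62  1.69  0.    0.83  1.1 ]
TURN [ 0.1  0.1 -0.1] then SHIFT cm [ 7.12 -0.01  0.01] norm 71.0   (shift before turn: [ 7.12 -0.03  0.  ] )
```

View pics/s11c.png

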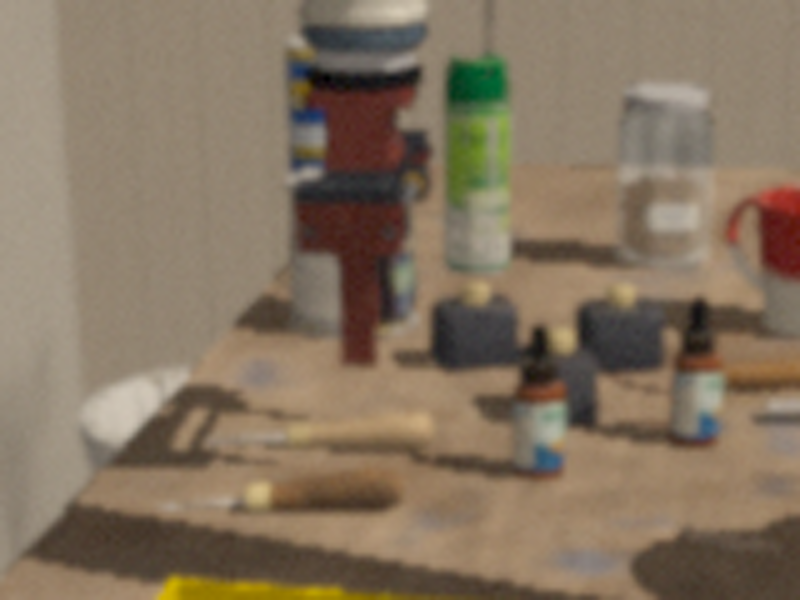

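```bash
python3 -m crank '[[[4,0,0],[0,0,0],8.7],[[2,0,0],[0,0,0],8.7],[[1,0,0],[0,0,0],8.7],[[0,0,0],[0,0,0],8.7],[[0,0,0],[0,0,0],0.5]]'; python3 -m crank '[[[0,0,0],[0,0,0],0.5],[[0,0,0],[0,0,0],0.5],[[0,0,0],[0,0,0],0.5],[[0,0,0],[0,0,0],0.5],[[0,0,0],[0,0,0],0.5]]'; python3 -m crank '[[[0,0,0],[0,0,0],0.5],[[0,0,0],[0,0,0],0.5],[[0,0,0],[0,0,0],0.5],[[0,0,0],[0,0,0],0.5]]'; python3 -m crank '[[[-3,0,0],[0,0,0],0.5],[[-5,0,0],[0,0,0],0.5],[[-5,0,0],[0,0,0],0.5],[[0,0,0],[0,0,0],0.5],[[0,0,0],[0,0,0],0.5]]'
python3 - <<'E'
from h import *
s=snap('side','s12.png'); crop(s,180,90,340,210,5,'s12c.png')
a=np.radians(-3.6);c,sn=np.cos(a),np.sin(a)
L=lambda x,y:(558.5+c*x-sn*y,98.5+sn*x+c*y)
print(L(-35,-42),L(-48,40),L(48,40))
plan(*L(-35,-42),135,-93.6)
E
```

```text
t: 20.85
ee_pos: [578.7, -259.9, 4.9]
orientation: [1.19, 1.22, -1.189]
ft_force: [0.2, 0.6, -0.1]
width: 80.3
t: 21.48
ee_pos: [578.0, -259.6, 3.9]
orientation: [1.19, 1.222, -1.19]
ft_force: [-0.1, 0.4, -0.0]
width: 30.5
t: 21.98
ee_pos: [578.0, -259.6, 3.9]
orientation: [1.19, 1.222, -1.19]
ft_force: [-0.1, -1.1, -0.3]
width: 18.7
t: 22.6
ee_pos: [577.4, -259.3, 133.4]
orientation: [1.189, 1.223, -1.19]
ft_force: [-0.9, 0.4, -0.8]
width: 18.9
(np.float64(520.9318626847793), np.float64(58.780545589538555)) (np.float64(513.1063378166155), np.float64(141.43501407453792)) (np.float64(608.9169037457295), np.float64(135.40712419972382))
t 22.65 pos [ 576.9 -259.1  132.5] F [-0.6 -0.8 -0.6] w 19.0
tool axes x [-0.002  0.001 -1.   ] y [ 1.     0.027 -0.002] z [ 0.027 -1.    -0.001]
q [-0.44  0.54  1.67  0.    0.93  1.1 ]
TURN [ 5.1 -0.1  0.1] then SHIFT cm [ -0.25  -7.59 -31.37] norm 323.0   (shift before turn: [ -0.2   -4.75 -31.92] )
```

View pics/s12c.png

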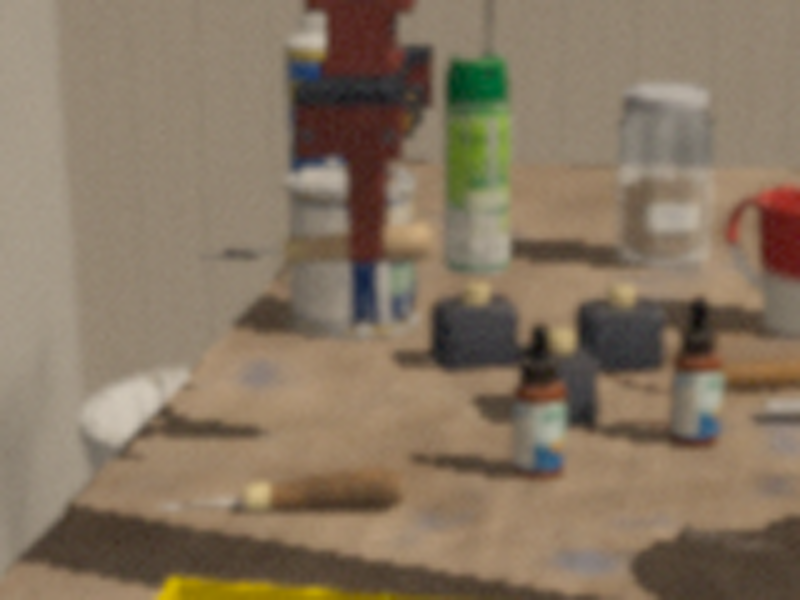

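```bash
python3 -m crank '[[[0,0,0],[5,0,0],0.5],[[0,-1.26,-5.23],[0,0,0],0.5],[[0,-1.26,-5.23],[0,0,0],0.5],[[0,-1.26,-5.23],[0,0,0],0.5],[[0,-1.26,-5.23],[0,0,0],0.5]]'; python3 -m crank '[[[0,-1.26,-5.23],[0,0,0],0.5],[[0,-1.26,-5.23],[0,0,0],0.5],[[4,0,0],[0,0,0],0.5],[[4,0,0],[0,0,0],0.5],[[0,0,0],[0,0,0],0.5]]'
python3 - <<'E'
from h import *
s=snap('side','s13.png'); crop(s,170,130,330,250,5,'s13c.png'); t=snap('top','t13.png'); crop(t,150,120,270,240,5,'t13c.png')
plan(521,58.8,8.2,-93.6)
E
```

```text
t: 23.28
ee_pos: [538.6, -46.1, 132.0]
orientation: [1.253, 1.182, -1.256]
ft_force: [0.8, 0.4, -1.2]
width: 19.0
t: 23.9
ee_pos: [517.8, 58.1, 50.3]
orientation: [1.248, 1.186, -1.261]
ft_force: [-0.7, -0.5, -0.4]
width: 19.1
t 24.0 pos [520.9  58.1  53.4] F [-0.2  0.1 -1.1] w 18.5
tool axes x [-0.002 -0.    -1.   ] y [ 0.998 -0.061 -0.002] z [-0.061 -0.998  0.   ]
q [0.09 0.54 1.94 0.   0.66 1.72]
TURN [0.1 0.  0.1] then SHIFT cm [ 4.52  0.01 -0.07] norm 45.0   (shift before turn: [ 4.52  0.02 -0.08] )
```

View pics/s13c.png

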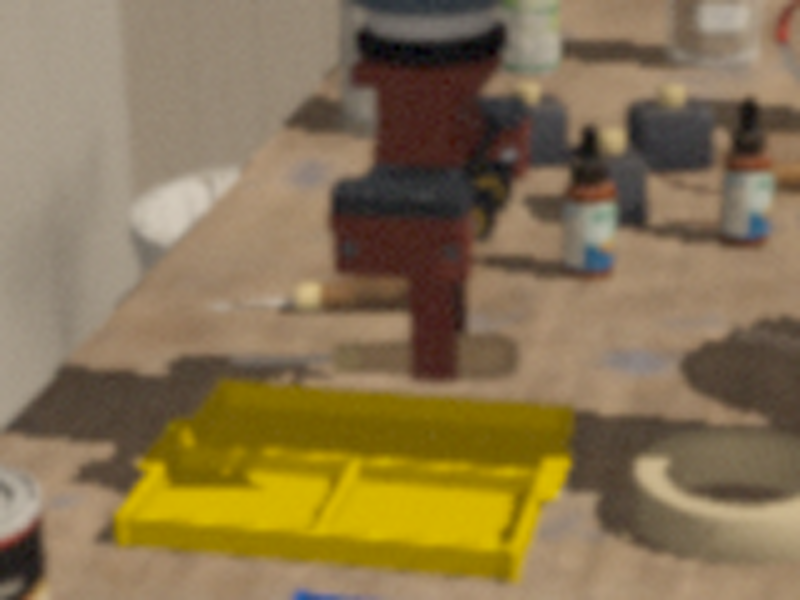

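View pics/t13c.png

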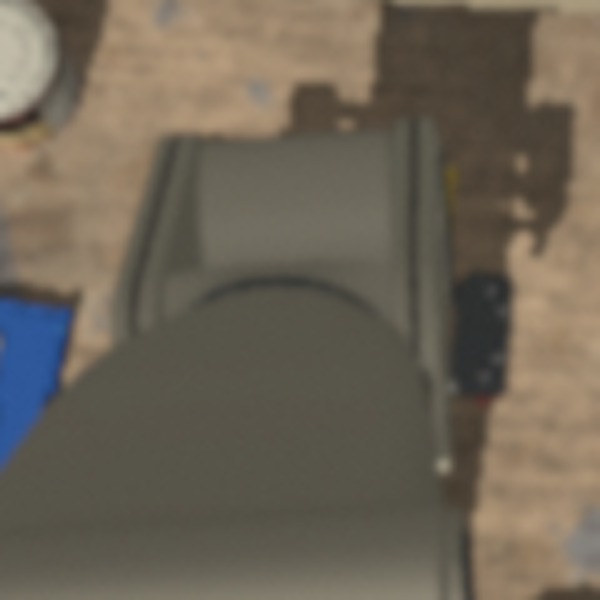

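```bash
python3 - <<'E'
from h import *
s=load('side')
a=np.radians(-3.6);c,sn=np.cos(a),np.sin(a)
def loc(p): d=np.array(p[:2])-[558.5,98.5]; return (c*d[0]+sn*d[1],-sn*d[0]+c*d[1])
for n,p,z in(('butt',(518,357),63),('tip',(232,360),60)): q=onz(s,170+p[0]/5-.4,130+p[1]/5-.4,z);print(n,q,loc(q))
E
python3 -m crank '[[[2.5,0,0],[0,0,0],0.5],[[1.3,0,0],[0,0,0],0.5],[[0.5,0,0],[0,0,0],0.5],[[0,0,0],[0,0,0],0.5],[[0,0,0],[0,0,0],0.5]]'
python3 -c "
from h import *
plan(521,58.8,8,-93.6)"
```

```text
butt [476.89495858  67.16894131  63.        ] (np.float64(-79.47671905535039), np.float64(-36.393256952640215))
tip [622.82515874  80.28761354  60.        ] (np.float64(65.34179293702601), np.float64(-14.137438338528714))
t: 24.62
ee_pos: [522.0, 58.2, 11.6]
orientation: [1.254, 1.179, -1.253]
ft_force: [-0.5, 0.3, -0.5]
width: 19.0
t 24.62 pos [522.   58.2  11.6] F [-0.5  0.3 -0.5] w 19.0
tool axes x [ 0.001  0.    -1.   ] y [ 0.998 -0.061  0.001] z [-0.061 -0.998 -0.   ]
q [0.09 0.62 1.95 0.   0.57 1.72]
TURN [ 0.1 -0.  -0.1] then SHIFT cm [ 0.36 -0.1  -0.05] norm 4.0   (shift before turn: [ 0.36 -0.1  -0.05] )
```

```bash
python3 -m crank '[[[0.3,0,0],[0,0,0],0.5],[[0,0,0],[0,0,0],0.5],[[0,0,0],[0,0,0],2.5],[[0,0,0],[0,0,0],3.5],[[0,0,0],[0,0,0],3.5]]'; python3 -m crank '[[[0,0,0],[0,0,0],3.5],[[-3,0,0],[0,0,0],3.5],[[-6,0,0],[0,0,0],3.5],[[-6,0,0],[0,0,0],8.7],[[0,0,0],[0,0,0],8.7]]'
python3 - <<'E'
from h import *
s=snap('side','s14.png')
plan(464,-224,165,-20)
crop(s,170,150,330,270,5,'s14c.png')
E
```

```text
t: 25.25
ee_pos: [521.6, 58.2, 8.0]
orientation: [1.254, 1.18, -1.254]
ft_force: [0.4, 0.4, 0.4]
width: 34.8
t: 25.88
ee_pos: [524.7, 58.5, 162.5]
orientation: [1.259, 1.174, -1.246]
ft_force: [0.5, -0.6, -0.6]
width: 51.5
t 25.93 pos [522.9  58.4 160. ] F [-0.3  0.4  0.4] w 55.7
tool axes x [ 0.005  0.    -1.   ] y [ 0.998 -0.061  0.005] z [-0.061 -0.998 -0.001]
q [0.09 0.36 1.9  0.   0.87 1.72]
TURN [-73.5   0.1  -0.3] then SHIFT cm [ -0.5  -28.55   4.12] norm 288.0   (shift before turn: [-0.54 -4.16 28.54] )
```

View pics/s14c.png

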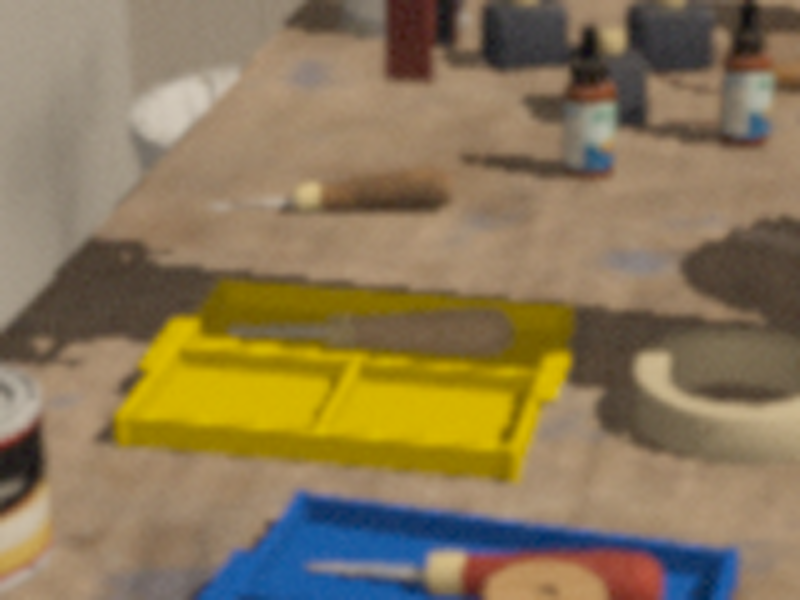

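```bash
python3 -m crank '[[[0,0,0],[-10,0,0],8.7],[[0,0,0],[-10,0,0],8.7],[[0,0,0],[-10,0,0],8.7],[[0,0,0],[-10,0,0],8.7],[[0,0,0],[-10,0,0],8.7]]'; python3 -m crank '[[[0,0,0],[-10,0,0],8.7],[[0,0,0],[-10,0,0],8.7],[[0,0,0],[-10,0,0],8.7],[[0,0,0],[-10,0,0],8.7],[[0,0,0],[0,0,0],8.7]]'
python3 - <<'E'
from h import *
t=snap('top','t15.png'); crop(t,280,180,380,260,8,'t15c.png')
s=load('side'); crop(s,270,140,350,190,8,'s15c.png')
plan(465,-224,156,-3.6)
E
```

```text
t: 26.55
ee_pos: [520.1, 58.1, 155.8]
orientation: [0.588, 1.493, -0.59]
ft_force: [-0.1, -0.6, 0.0]
width: 87.0
t: 27.18
ee_pos: [520.3, 58.1, 156.1]
orientation: [0.049, 1.574, -0.049]
ft_force: [0.5, 0.6, -0.5]
width: 87.3
t 27.23 pos [520.5  58.1 156.4] F [ 0.1 -0.6 -1.7] w 87.1
tool axes x [-0.003 -0.    -1.   ] y [ 0.064  0.998 -0.   ] z [ 0.998 -0.064 -0.003]
q [0.09 0.37 1.9  0.   0.87 0.15]
TURN [-0.1 -0.2  0. ] then SHIFT cm [  0.04 -28.51  -3.77] norm 288.0   (shift before turn: [  0.06 -28.51  -3.73] )
```

View pics/t15c.png

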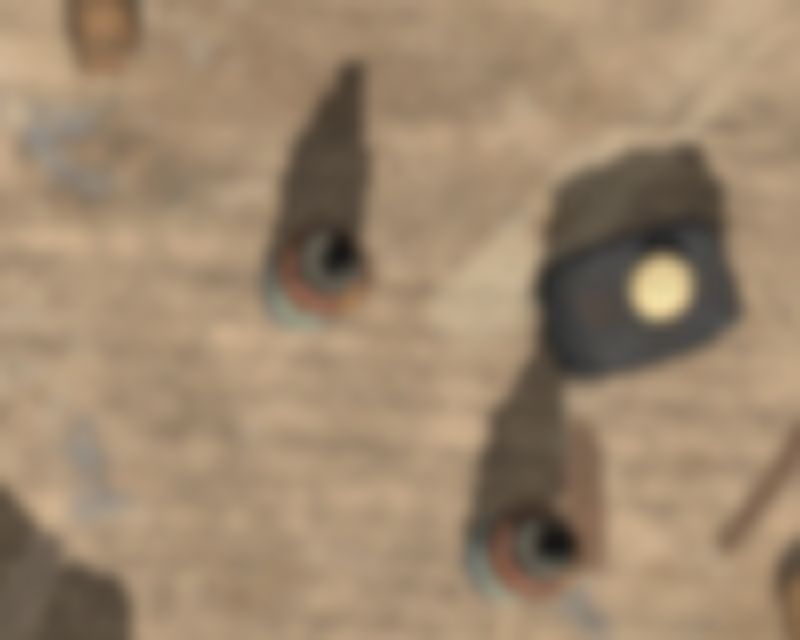

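View pics/s15c.png

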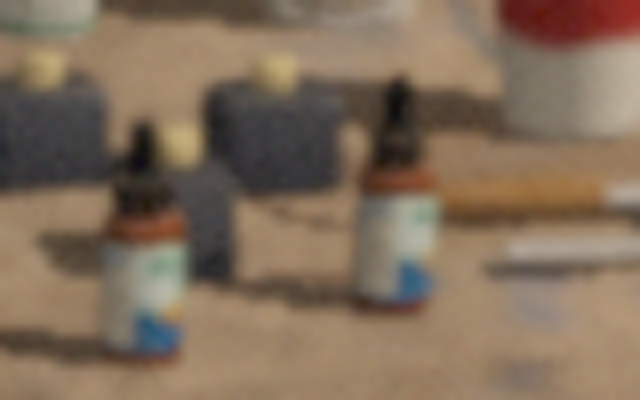

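```bash
python3 -m crank '[[[0,-5.7,-0.75],[0,0,0],8.7],[[0,-5.7,-0.75],[0,0,0],8.7],[[0,-5.7,-0.75],[0,0,0],8.7],[[0,-5.7,-0.75],[0,0,0],8.7],[[0,-5.7,-0.75],[0,0,0],8.7]]';python3 -m crank '[[[0,0,0],[0,0,0],8.7],[[0,0,0],[0,0,0],8.7]]'
python3 - <<'E'
from h import *
t=load('top')
print(onz(t,321.8,210.9,102),onz(t,319.8,213.3,70))
c=lambda x,y:(280+x/8-.44,180+y/8-.44)
print('weight',[onz(t,*c(*p),47)[:2].round(1) for p in [(548,285),(578,378),(742,312),(712,228)]],onz(t,*c(662,286),59))
plan(464.5,-224,30,-3.6)
E
```

```text
t: 27.85
ee_pos: [466.0, -225.6, 157.3]
orientation: [0.051, 1.571, -0.05]
ft_force: [0.6, -0.4, -0.0]
width: 86.9
t: 28.1
ee_pos: [466.3, -223.5, 157.3]
orientation: [0.051, 1.571, -0.049]
ft_force: [0.5, -0.7, -0.9]
width: 87.3
[ 464.54466393 -223.82177395  102.        ] [ 462.19905628 -223.14151629   70.        ]
weight [array([ 461.5, -308.3]), array([ 428. , -318.4]), array([ 453.1, -378.1]), array([ 483.5, -368.2])] [ 460.33362882 -346.45107455   59.        ]
t 28.1 pos [ 466.3 -223.5  157.3] F [ 0.5 -0.7 -0.9] w 87.3
tool axes x [-0.001  0.001 -1.   ] y [0.063 0.998 0.001] z [ 0.998 -0.063 -0.001]
q [-0.47  0.36  1.92  0.    0.87 -0.41]
TURN [-0.  -0.1 -0. ] then SHIFT cm [12.73 -0.06 -0.18] norm 127.0   (shift before turn: [12.73 -0.07 -0.16] )
```

```bash
python3 -m crank '[[[5,0,-0.25],[0,0,0],8.7],[[5,0,0],[0,0,0],8.7],[[2.7,0,0],[0,0,0],8.7],[[0,0,0],[0,0,0],8.7],[[0,0,0],[0,0,0],2]]';python3 -m crank '[[[0,0,0],[0,0,0],2],[[0,0,0],[0,0,0],2],[[0,0,0],[0,0,0],2],[[0,0,0],[0,0,0],2],[[0,0,0],[0,0,0],2]]'; python3 -m crank '[[[0,0,0],[0,0,0],2],[[0,0,0],[0,0,0],2],[[0,0,0],[0,0,0],2],[[0,0,0],[0,0,0],2]]'
python3 - <<'E'
from h import *
s=snap('side','s16.png'); crop(s,210,100,370,220,5,'s16c.png'); state()
E
```

```text
t: 28.72
ee_pos: [465.2, -223.1, 31.7]
orientation: [0.047, 1.57, -0.047]
ft_force: [0.1, 0.1, -0.0]
width: 80.4
t: 29.35
ee_pos: [464.4, -223.9, 31.0]
orientation: [0.048, 1.57, -0.048]
ft_force: [-0.2, 0.4, 1.0]
width: 31.9
t: 29.85
ee_pos: [464.4, -223.9, 31.0]
orientation: [0.048, 1.57, -0.048]
ft_force: [-1.0, -0.3, 1.9]
width: 31.7
t 29.9 pos [ 464.4 -223.9   31. ] F [-0.2 -0.3  2. ] w 32.1
tool axes x [ 0. -0. -1.] y [ 0.061  0.998 -0.   ] z [ 0.998 -0.061  0.   ]
q [-0.47  0.58  1.97 -0.    0.6  -0.41]
```

View pics/s16c.png

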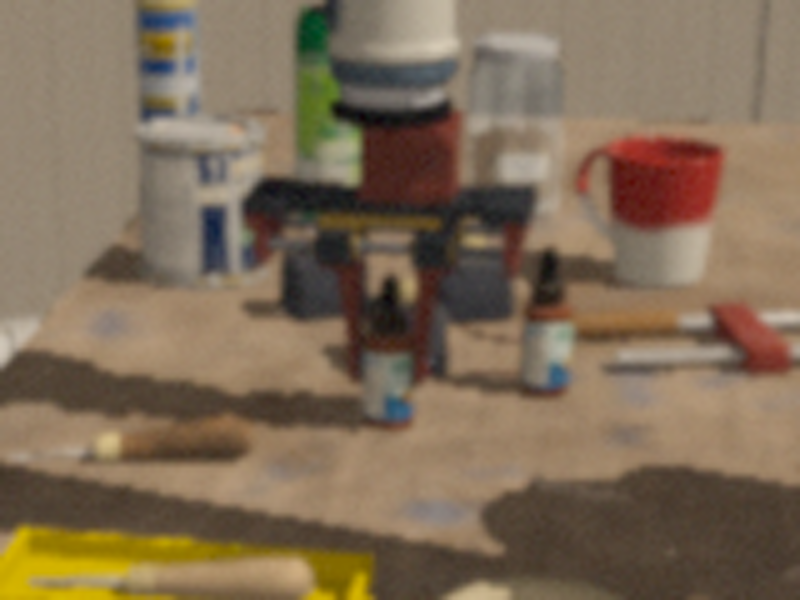

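```bash
python3 -m crank '[[[-3,0,0],[0,0,0],2],[[-5,0,0],[0,0,0],2],[[-4,0,0],[0,0,0],2],[[0,5.25,1.75],[0,0,0],2],[[0,5.25,1.75],[0,0,0],2]]';python3 -m crank '[[[0,5.25,1.75],[0,0,0],2],[[0,5.25,1.75],[0,0,0],2],[[0,5.25,1.75],[0,0,0],2],[[0,5.25,1.75],[0,0,0],2],[[0,5.25,1.75],[0,0,0],2]]'; python3 -m crank '[[[0,0,0],[0,0,0],2],[[0,0,0],[0,0,0],2],[[0,0,0],[0,0,0],2]]'
python3 - <<'E'
from h import *
s=snap('side','s17.png'); crop(s,150,100,310,220,5,'s17c.png'); plan(609,135.4,36,-3.6)
E
```

```text
t: 30.52
ee_pos: [506.2, -120.5, 151.6]
orientation: [0.049, 1.569, -0.049]
ft_force: [-0.0, 0.1, -1.1]
width: 32.0
t: 31.15
ee_pos: [609.0, 137.4, 150.5]
orientation: [0.047, 1.571, -0.048]
ft_force: [0.3, -0.9, -0.8]
width: 31.9
t: 31.52
ee_pos: [608.2, 134.3, 150.6]
orientation: [0.048, 1.571, -0.049]
ft_force: [-0.5, -0.0, -0.0]
width: 31.7
t 31.57 pos [608.4 134.3 150.8] F [-0.6 -0.5 -1. ] w 31.8
tool axes x [-0.001 -0.    -1.   ] y [ 0.062  0.998 -0.   ] z [ 0.998 -0.062 -0.001]
q [ 0.2   0.51  1.68 -0.    0.95  0.26]
TURN [ 0. -0.  0.] then SHIFT cm [11.48  0.12  0.06] norm 115.0   (shift before turn: [11.48  0.12  0.07] )
```

View pics/s17c.png

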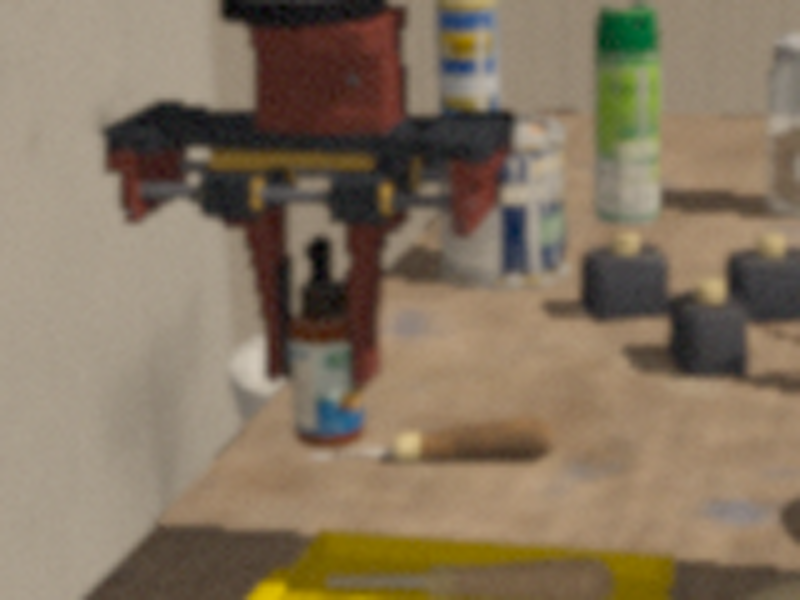

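```bash
python3 -m crank '[[[5,0.1,0],[0,0,0],2],[[4,0,0],[0,0,0],2],[[2,0,0],[0,0,0],2],[[0.3,0,0],[0,0,0],2],[[0,0,0],[0,0,0],2]]'; python3 -c "
from h import *
plan(609,135.4,35.2,-3.6)"
```

```text
t: 32.2
ee_pos: [609.8, 136.5, 39.0]
orientation: [0.048, 1.569, -0.048]
ft_force: [-0.5, 0.6, 0.3]
width: 31.8
t 32.2 pos [609.8 136.5  39. ] F [-0.5  0.6  0.3] w 31.8
tool axes x [ 0.002  0.    -1.   ] y [0.061 0.998 0.   ] z [ 0.998 -0.061  0.002]
q [0.2  0.67 1.72 0.   0.75 0.26]
TURN [ 0.1  0.1 -0. ] then SHIFT cm [ 0.38 -0.12 -0.08] norm 4.0   (shift before turn: [ 0.38 -0.12 -0.08] )
```

```bash
python3 -m crank '[[[0.3,0,0],[0,0,0],2],[[0,0,0],[0,0,0],2],[[0,0,0],[0,0,0],2]]'; python3 -c "
from h import *
state()"; python3 -m crank '[[[0,0,0],[0,0,0],4],[[0,0,0],[0,0,0],6],[[0,0,0],[0,0,0],7],[[0,0,0],[0,0,0],7],[[0,0,0],[0,0,0],7]]'; python3 -m crank '[[[-3,0,0],[0,0,0],7],[[-5,0,0],[0,0,0],8.7],[[-5,0,0],[0,0,0],8.7],[[0,0,0],[0,0,0],8.7]]'
python3 - <<'E'
from h import *
s=snap('side','s18.png'); crop(s,170,150,330,270,5,'s18c.png'); plan(457,-343.5,170,20)
E
```

```text
t: 32.58
ee_pos: [609.2, 136.7, 35.4]
orientation: [0.048, 1.57, -0.047]
ft_force: [-0.1, -0.2, -0.8]
width: 31.9
t 32.58 pos [609.2 136.7  35.4] F [-0.1 -0.2 -0.8] w 31.9
tool axes x [ 0.001  0.    -1.   ] y [0.06  0.998 0.   ] z [ 0.998 -0.06   0.001]
q [0.2  0.67 1.72 0.   0.75 0.26]
t: 33.2
ee_pos: [608.9, 136.6, 34.9]
orientation: [0.048, 1.57, -0.048]
ft_force: [0.4, -0.7, -0.4]
width: 69.5
t: 33.7
ee_pos: [611.7, 137.2, 169.4]
orientation: [0.049, 1.562, -0.046]
ft_force: [-0.0, 0.5, 0.1]
width: 87.0
t 33.75 pos [610.1 136.8 166.9] F [-0.2 -0.1 -0.7] w 86.9
tool axes x [ 0.004  0.001 -1.   ] y [0.061 0.998 0.001] z [ 0.998 -0.061  0.004]
q [0.2  0.49 1.67 0.   0.98 0.26]
TURN [-23.5   0.2  -0. ] then SHIFT cm [ -0.31 -39.9  -30.81] norm 504.0   (shift before turn: [ -0.41 -48.87 -12.37] )
```

View pics/s18c.png

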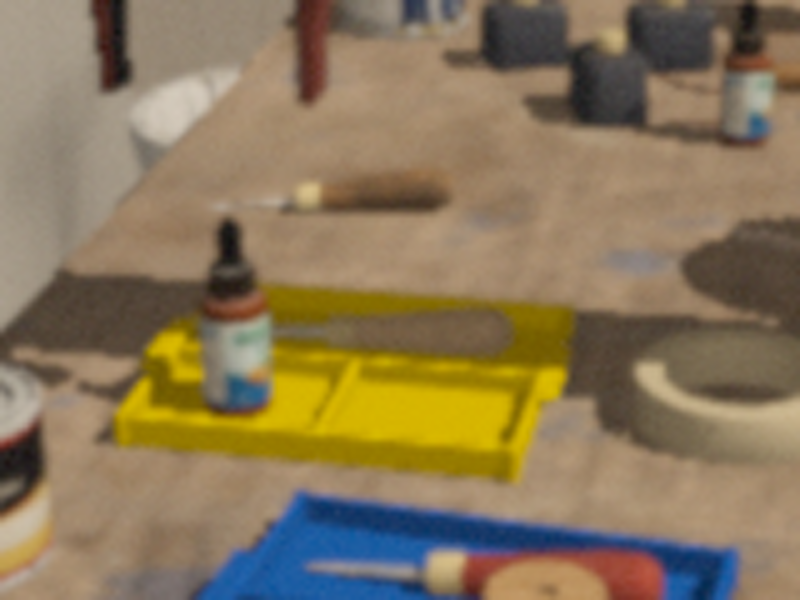

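```bash
python3 -m crank '[[[0,0,0],[-10,0,0],8.7],[[0,0,0],[-10,0,0],8.7],[[0,0,0],[-3.5,0,0],8.7],[[0,0,0],[0,0,0],8.7]]'; python3 -c "
from h import *
plan(459,-345,165,20)
t=snap('top','t19.png'); crop(t,330,170,430,250,8,'t19c.png')"
```

```text
t: 34.25
ee_pos: [607.9, 136.4, 163.2]
orientation: [-0.274, 1.556, 0.274]
ft_force: [0.2, 0.1, 0.2]
width: 86.9
t 34.25 pos [607.9 136.4 163.2] F [0.2 0.1 0.2] w 86.9
tool axes x [-0.003 -0.001 -1.   ] y [-0.342  0.94   0.   ] z [ 0.94   0.342 -0.003]
q [ 0.2   0.49  1.67 -0.    0.98 -0.15]
TURN [-0.  -0.2 -0. ] then SHIFT cm [ -0.18 -40.14 -30.45] norm 504.0   (shift before turn: [ -0.11 -40.15 -30.45] )
```

View pics/t19c.png

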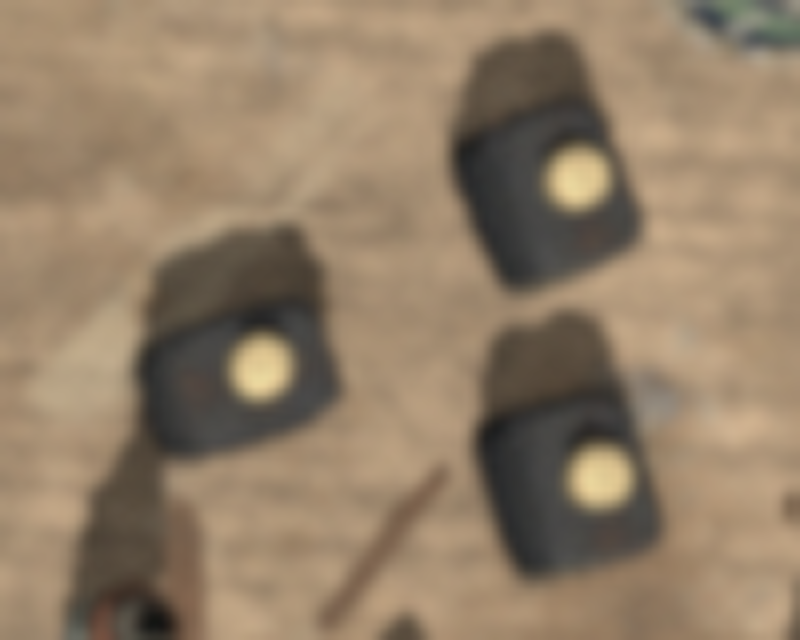

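```bash
python3 -m crank '[[[0,-4.46,-3.38],[0,0,0],8.7],[[0,-4.46,-3.38],[0,0,0],8.7],[[0,-4.46,-3.38],[0,0,0],8.7],[[0,-4.46,-3.38],[0,0,0],8.7],[[0,-4.46,-3.38],[0,0,0],8.7]]'; python3 -m crank '[[[0,-4.46,-3.38],[0,0,0],8.7],[[0,-4.46,-3.38],[0,0,0],8.7],[[0,-4.46,-3.38],[0,0,0],8.7],[[0,-4.46,-3.38],[0,0,0],8.7],[[0,0,0],[0,0,0],8.7]]'; python3 -m crank '[[[4,0,0],[0,0,0],8.7],[[3,0,0],[0,0,0],8.7],[[0,0,0],[0,0,0],8.7]]'
python3 - <<'E'
from h import *
s=snap('side','s20.png'); crop(s,230,80,350,180,6,'s20c.png'); t=snap('top','t20.png'); crop(t,310,150,430,270,5,'t20c.png'); plan(459,-345,18,20)
E
```

```text
t: 34.92
ee_pos: [525.5, -132.3, 164.5]
orientation: [-0.273, 1.554, 0.274]
ft_force: [1.0, -0.3, -0.0]
width: 87.2
t: 35.55
ee_pos: [459.3, -347.8, 164.4]
orientation: [-0.27, 1.554, 0.269]
ft_force: [0.3, 0.5, -0.7]
width: 86.8
t: 35.92
ee_pos: [459.2, -342.4, 92.6]
orientation: [-0.271, 1.557, 0.278]
ft_force: [-0.4, -0.0, 0.3]
width: 87.1
t 36.02 pos [ 461.  -344.    95.2] F [0.8 0.6 0.4] w 86.9
tool axes x [-0.  0. -1.] y [-0.343  0.939  0.   ] z [ 0.939  0.343 -0.   ]
q [-0.66  0.53  1.82  0.    0.8  -1.01]
TURN [ 0. -0. -0.] then SHIFT cm [ 7.72 -0.02 -0.22] norm 77.0   (shift before turn: [ 7.72 -0.03 -0.22] )
```

View pics/s20c.png

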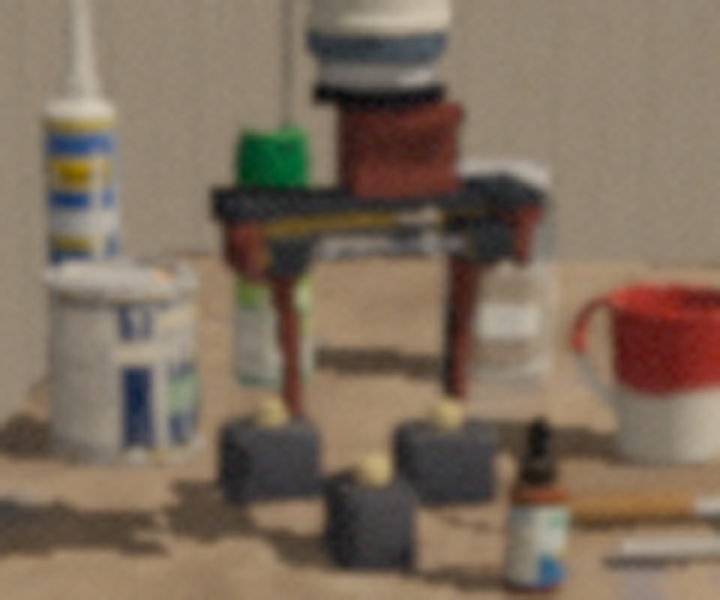

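View pics/t20c.png

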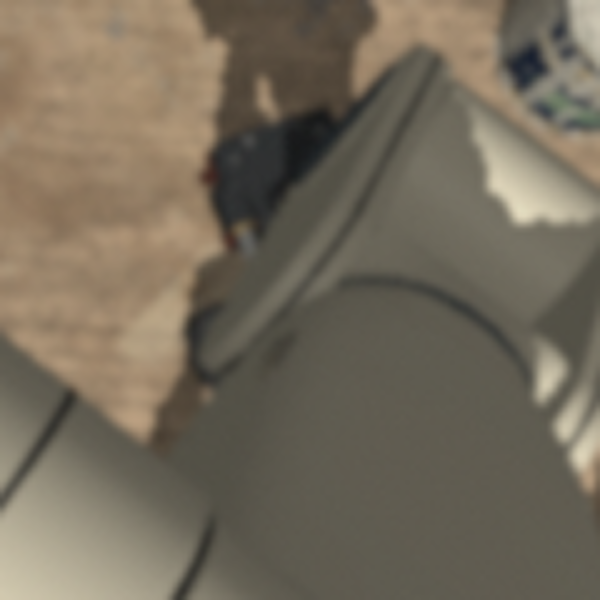

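```bash
python3 -m crank '[[[3,0,-0.2],[0,0,0],8.7],[[2,0,0],[0,0,0],8.7],[[1.5,0,0],[0,0,0],8.7],[[1,0,0],[0,0,0],8.7],[[0,0,0],[0,0,0],8.7]]'; python3 -m crank '[[[0,0,0],[0,0,0],4],[[0,0,0],[0,0,0],4],[[0,0,0],[0,0,0],4],[[0,0,0],[0,0,0],4],[[0,0,0],[0,0,0],4]]'; python3 -m crank '[[[0,0,0],[0,0,0],4],[[0,0,0],[0,0,0],4],[[0,0,0],[0,0,0],4]]'
python3 - <<'E'
from h import *
s=snap('side','s21.png'); crop(s,230,80,350,180,6,'s21c.png'); state()
E
```

```text
t: 36.65
ee_pos: [458.5, -345.2, 19.4]
orientation: [-0.274, 1.554, 0.275]
ft_force: [0.5, 0.1, -0.1]
width: 86.7
t: 37.28
ee_pos: [458.9, -345.5, 20.1]
orientation: [-0.274, 1.553, 0.274]
ft_force: [0.6, 0.9, 1.7]
width: 47.2
t: 37.65
ee_pos: [458.9, -345.5, 20.1]
orientation: [-0.274, 1.553, 0.274]
ft_force: [1.2, 1.6, 3.2]
width: 47.2
t 37.7 pos [ 458.9 -345.5   20.1] F [1.  0.7 3.6] w 47.5
tool axes x [ 0. -0. -1.] y [-0.342  0.94  -0.   ] z [0.94  0.342 0.   ]
q [-0.67  0.65  1.84  0.    0.66 -1.02]
```

View pics/s21c.png

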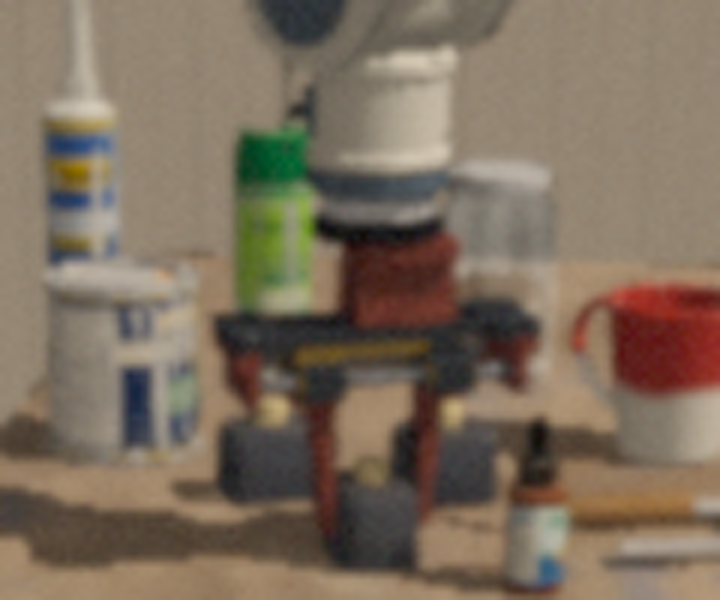

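```bash
python3 -m crank '[[[-1,0,0],[0,0,0],4],[[-2,0,0],[0,0,0],4],[[-3,0,0],[0,0,0],4],[[-3,0,0],[0,0,0],4],[[-3,0,0],[0,0,0],4]]'; python3 -m crank '[[[0,0,0],[0,0,0],4],[[0,0,0],[0,0,0],4]]'
python3 - <<'E'
from h import *
s=snap('side','s22.png'); crop(s,230,60,350,180,5,'s22c.png'); plan(513.1,141.4,140,86.4)
E
```

```text
t: 38.33
ee_pos: [458.3, -345.2, 141.8]
orientation: [-0.274, 1.553, 0.274]
ft_force: [0.5, 0.5, -6.0]
width: 47.0
t: 38.58
ee_pos: [458.0, -345.0, 139.4]
orientation: [-0.274, 1.554, 0.275]
ft_force: [0.3, 0.0, -5.9]
width: 47.3
t 38.62 pos [ 457.8 -344.7  138.8] F [-0.2 -0.5 -5.1] w 46.8
tool axes x [-0.002  0.001 -1.   ] y [-0.342  0.94   0.002] z [ 0.94   0.342 -0.001]
q [-0.67  0.46  1.8  -0.    0.88 -1.02]
TURN [-66.4   0.   -0.1] then SHIFT cm [-0.12 -2.46 48.87] norm 489.0   (shift before turn: [-0.06 43.78 21.84] )
```

View pics/s22c.png

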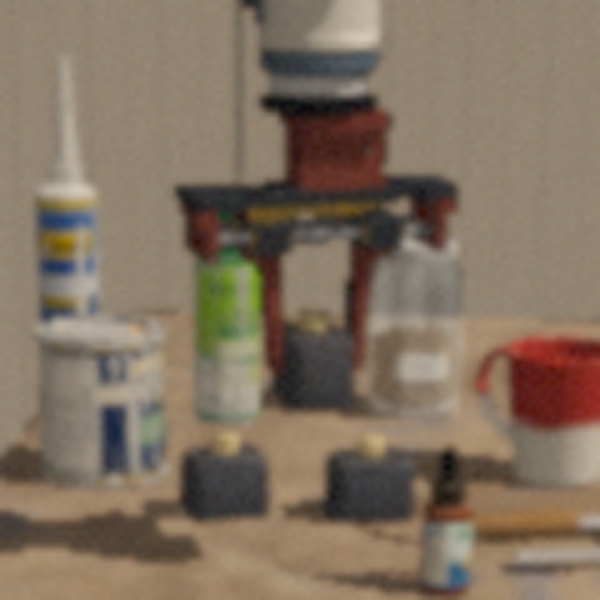

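```bash
python3 -m crank '[[[0,5.47,2.73],[0,0,0],4],[[0,5.47,2.73],[0,0,0],4],[[0,5.47,2.73],[0,0,0],4],[[0,5.47,2.73],[0,0,0],4],[[0,5.47,2.73],[0,0,0],4]]'; python3 -m crank '[[[0,5.47,2.73],[0,0,0],4],[[0,5.47,2.73],[0,0,0],4],[[0,5.47,2.73],[0,0,0],4],[[0,0,0],[-10,0,0],4],[[0,0,0],[-10,0,0],4]]'; python3 -m crank '[[[0,0,0],[-10,0,0],4],[[0,0,0],[-10,0,0],4],[[0,0,0],[-10,0,0],4],[[0,0,0],[-10,0,0],4],[[0,0,0],[-6.4,0,0],4]]'; python3 -m crank '[[[0,0,0],[0,0,0],4],[[0,0,0],[0,0,0],4]]'
python3 - <<'E'
from h import *
s=snap('side','s23.png'); crop(s,170,110,330,230,5,'s23c.png'); plan(513.1,141.4,25,86.4)
E
```

```text
t: 39.25
ee_pos: [492.5, -39.8, 138.7]
orientation: [-0.274, 1.555, 0.275]
ft_force: [1.7, -0.1, -5.0]
width: 46.8
t: 39.88
ee_pos: [512.8, 141.5, 138.3]
orientation: [-0.553, 1.502, 0.553]
ft_force: [-1.0, 0.5, -6.1]
width: 46.9
t: 40.5
ee_pos: [513.0, 140.2, 138.4]
orientation: [-1.166, 1.239, 1.168]
ft_force: [0.0, -0.0, -4.9]
width: 47.1
t: 40.75
ee_pos: [513.6, 140.4, 139.2]
orientation: [-1.161, 1.24, 1.162]
ft_force: [0.4, -0.8, -5.4]
width: 46.9
t 40.8 pos [513.7 140.4 139.4] F [-0.4 -0.6 -5.3] w 46.9
tool axes x [-0.001 -0.    -1.   ] y [-0.998  0.064  0.001] z [ 0.064  0.998 -0.   ]
q [ 0.24  0.41  1.89  0.    0.84 -1.26]
TURN [-0.1 -0.  -0.1] then SHIFT cm [11.44  0.06  0.09] norm 114.0   (shift before turn: [11.44  0.05  0.1 ] )
```

View pics/s23c.png

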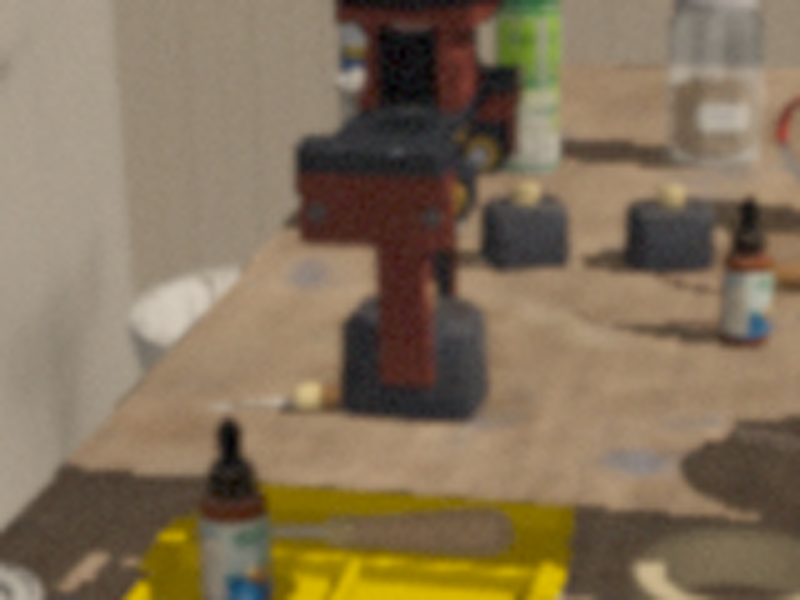

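```bash
python3 -m crank '[[[4,0.05,0.1],[0,0,0],4],[[4,0,0],[0,0,0],4],[[2,0,0],[0,0,0],4],[[0.8,0,0],[0,0,0],4],[[0,0,0],[0,0,0],4]]'; python3 -m crank '[[[0,0,0],[0,0,0],4]]'; python3 - <<'E'
from h import *
s=snap('side','s24.png'); crop(s,170,150,330,270,5,'s24c.png'); plan(513.1,141.4,24.1,86.4)
E
```

```text
t: 41.42
ee_pos: [513.7, 141.6, 31.8]
orientation: [-1.163, 1.239, 1.163]
ft_force: [-0.3, 0.1, -4.9]
width: 47.1
t: 41.55
ee_pos: [514.4, 141.7, 32.8]
orientation: [-1.163, 1.237, 1.162]
ft_force: [0.3, -0.5, -4.5]
width: 46.8
t 41.6 pos [514.4 141.7  33. ] F [ 0.   0.4 -5.1] w 46.8
tool axes x [ 0.002  0.    -1.   ] y [-0.998  0.063 -0.002] z [0.063 0.998 0.001]
q [ 0.25  0.59  1.93  0.    0.62 -1.26]
TURN [0.  0.  0.1] then SHIFT cm [ 0.89  0.13 -0.04] norm 9.0   (shift before turn: [ 0.89  0.13 -0.04] )
```

View pics/s24c.png

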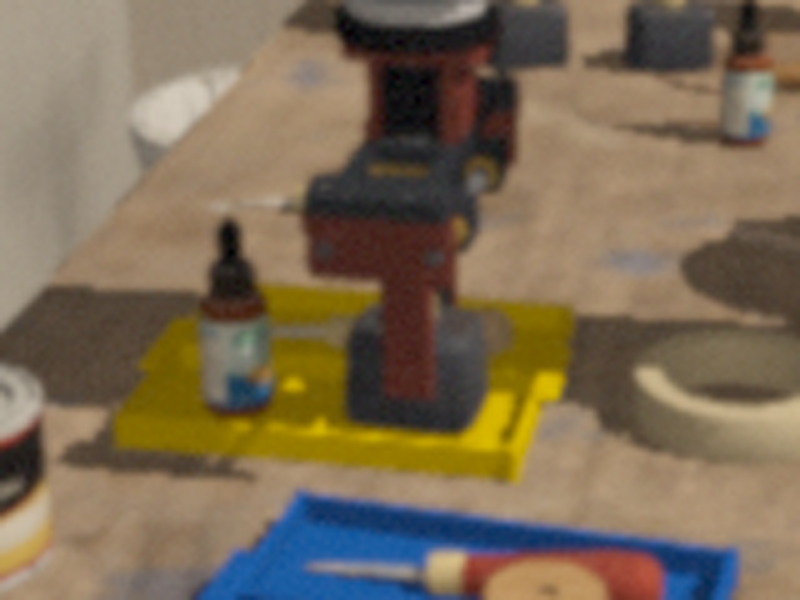

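```bash
python3 -m crank '[[[0.3,0.25,0],[0,0,0],4],[[0.3,0,0],[0,0,0],4],[[0.1,0,0],[0,0,0],4],[[0,0,0],[0,0,0],4],[[0,0,0],[0,0,0],4]]'; python3 -c "
from h import *
plan(513.1,141.4,24.1,86.4)"
```

```text
t: 42.22
ee_pos: [511.2, 141.7, 24.9]
orientation: [-1.163, 1.238, 1.163]
ft_force: [-0.5, 0.5, -5.2]
width: 47.3
t 42.23 pos [511.2 141.7  24.9] F [-0.5  0.5 -5.2] w 47.3
tool axes x [ 0.  0. -1.] y [-0.998  0.062 -0.   ] z [0.062 0.998 0.   ]
q [ 0.25  0.6   1.94  0.    0.61 -1.26]
TURN [0. 0. 0.] then SHIFT cm [ 0.08 -0.19 -0.02] norm 2.0   (shift before turn: [ 0.08 -0.19 -0.02] )
```

```bash
python3 -m crank '[[[0.1,0,0],[0,0,0],4],[[0,0,0],[0,0,0],4],[[0,0,0],[0,0,0],5.5],[[0,0,0],[0,0,0],6.5],[[0,0,0],[0,0,0],6.5]]'; python3 -m crank '[[[0,0,0],[0,0,0],6.5],[[-2,0,0],[0,0,0],6.5],[[-5,0,0],[0,0,0],6.5],[[-6,0,0],[0,0,0],6.5],[[-6,0,0],[0,0,0],6.5]]'; python3 -m crank '[[[0,0,-6],[0,0,0],6.5],[[0,0,-6],[0,0,0],6.5],[[0,0,-6],[0,0,0],6.5],[[0,0,-6],[0,0,0],6.5],[[0,0,-6],[0,0,0],6.5]]';  python3 -m crank '[[[0,0,-6],[0,0,0],6.5],[[0,0,-6],[0,0,0],6.5],[[0,0,0],[0,0,0],6.5],[[0,0,0],[0,0,0],6.5]]'
python3 - <<'E'
from h import *
s=snap('side','s25.png'); t=snap('top','t25.png'); crop(s,170,150,330,270,5,'s25c.png');  crop(t,90,110,250,250,5,'t25c.png'); state()
E
```

```text
t: 42.85
ee_pos: [511.4, 141.8, 24.1]
orientation: [-1.163, 1.237, 1.163]
ft_force: [0.4, -0.1, 0.6]
width: 64.8
t: 43.48
ee_pos: [510.7, 141.6, 215.7]
orientation: [-1.163, 1.238, 1.163]
ft_force: [1.0, 0.6, -0.7]
width: 64.9
t: 44.1
ee_pos: [492.1, -159.6, 214.2]
orientation: [-1.164, 1.238, 1.163]
ft_force: [0.7, 0.3, 0.1]
width: 64.9
t: 44.6
ee_pos: [484.5, -277.1, 213.6]
orientation: [-1.162, 1.238, 1.163]
ft_force: [0.1, 1.0, 0.5]
width: 64.7
t 44.7 pos [ 484.9 -276.1  213.8] F [ 0.2  0.1 -0.1] w 65.0
tool axes x [-0.001  0.001 -1.   ] y [-0.998  0.061  0.001] z [0.061 0.998 0.   ]
q [-0.54  0.34  1.79  0.    1.02 -2.05]
```

View pics/s25c.png

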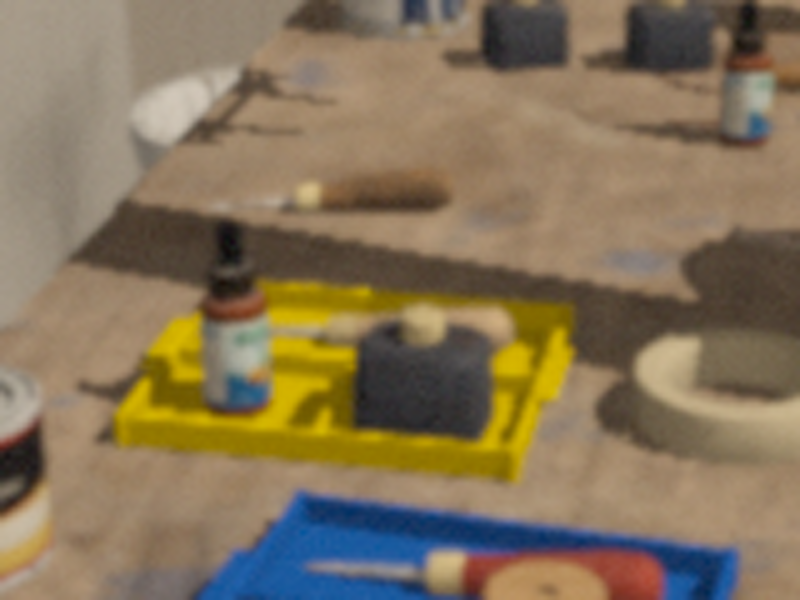

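View pics/t25c.png

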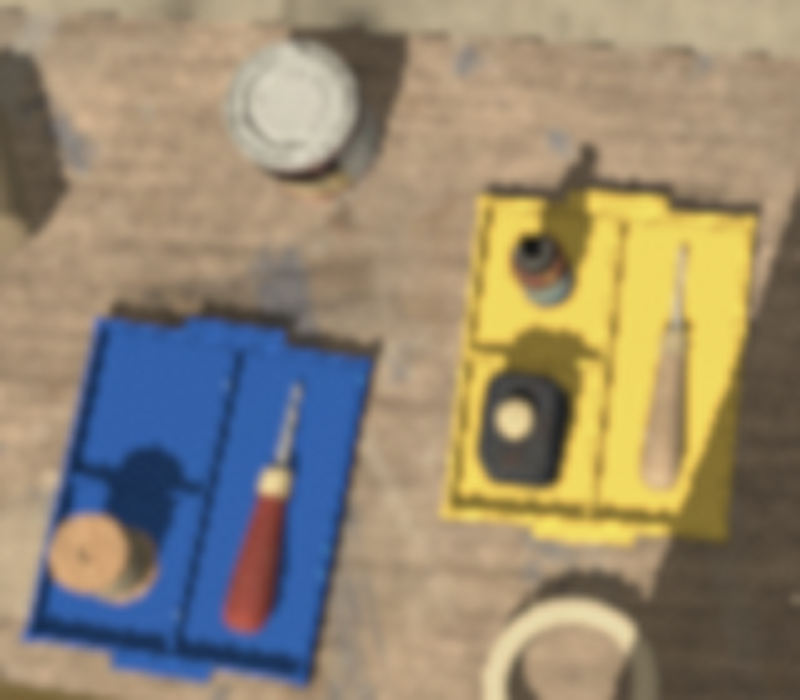

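View pics/t25.png

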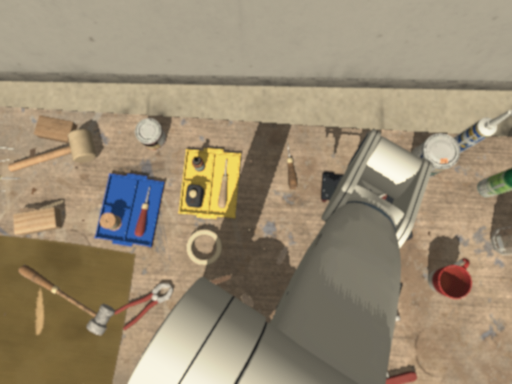

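All five pieces are in their compartments. The tin (149,131), tape roll (204,246) and brown awl (292,175) haven't moved, and the arm is clear. Handing in.

```bash
python3 -c "
from h import *
print(close_job())"
```

```text
the job is handed in; nothing more can be done
None
```

Both kits are made up and the job is handed in at about 45 s. I packed them in the order given.

- **Blue tray:** the red-handled awl lies lengthwise in the long compartment, and the spool stands in the small compartment nearer the robot.
- **Yellow tray:** the pale-handled awl lies lengthwise in the long compartment. The dropper bottle stands in the far small compartment and the pattern weight in the near one. Of the look-alikes, I took the leftmost of the two bottles and the leftmost of the three weights.

The last top and side pictures show every piece inside its compartment, with the spool, bottle and weight upright. The brown awl, paint tin and tape roll look to be where they started. The arm was clear of everything, and the force readings I took stayed within about 6 N.

Two readings disagreed slightly:
- **Tray positions:** the side view put the tray centres 5–7 mm further left than the top view. I used the top view.
- **Grip widths:** the fingers closed to about 47 mm on the weight (50 mm stated) and about 19 mm on the awls (20 mm stated). Nothing slipped.

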